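Zero the coin check balance and hang the canisters level

ROBOT

A 6-joint arm with a two-finger parallel gripper is mounted at the origin on the work surface. World frame = base frame: x ahead of the robot, y to its left, z up, the work surface at z = 0. Lengths are in m, angles in rad, forces in N, time in s.
With the tool pointing down it reaches from about 0.35 to 0.725 m from the base axis. Payload 4.3 kg.
Tool frame: the origin (TCP) lies at the very end of the fingers, on their centre line; the grasp point (between the pads) lies 19 mm behind it; z points along the fingers, x is the direction in which the jaws open and shut, and the axes are right-handed (so a half turn about z gives the same grasp; the last joint's range is limited). The gripper opens to 85 mm and grips with 20 to 120 N. Pads are 22 mm wide; open, the fingers measure 114 mm over their backs; the gripper's body (76 mm by 85 mm) begins 54 mm behind the grasp point. The pads swing forward as they close: fully open they stand 13 mm farther back than shut.
Start: joints at [0.992, 0.377, 0.081, 1.274, 0, 1.46], TCP at [0.26, 0.513, 0.231] pointing down, gripper open.
Joint ranges: [-2.72, 2.72], [-0.84, 1.66], [-1.02, 1.22], [-1.77, 2.12], [-1.37, 1.28], [-3.14, 3.14]. Speed limits (rad/s): [2.57, 2.57, 3.14, 3.14, 3.14, 3.14].

INTERFACE

Orientations are given as a 3x3 rotation matrix whose columns are the frame's x, y, z axes.
In Python, from workcell import arm gives the robot as it stands.
- The arm moves only by the tool step_arm, never from a script. Its argument "targets" is a list of rows, each a list of 6 numbers: the shift along the tool's x, y, z in mm, then the turn, a rotation vector about the tool's x, y, z in rad. In form: [[tx, ty, tz, ax, ay, az], ...]. A call has 1 to 5 rows; each row is the pose to reach, as a shift and turn from the pose commanded when the call began, along the tool's axes at that moment; what a row does not reach only later rows make up. A row lasts 1/12 s, in which the tool goes at most 41.7 mm and 7.16 degrees, less where a joint would pass 70% of its speed; a pose out of reach is approached as far as the arm can. A call with a gripper value outside its range is refused whole. "hand" is the opening, from 0 (shut) to 1 (fully open), set as the call begins (left out, the last holds). The fingers move at their own pace and stop on an object; "force" is the grip in N (left out, the last holds). Time passes only in rows, so rows that repeat a pose let the fingers close. It gives the time, the measured TCP pose, the force and the opening at its end, in the units of the state.
- arm.get_obs(): the state, without advancing time (a new reading comes with each control period).
- arm.camera(name): name is "scene" or "top" or "wrist"; returns (picture, depth): 480x640x3 uint8, red, green, blue; 480x640 float32, m along the optical axis (not along the pixel's ray), 0 where there is no reading.
- arm.calibration(name): a dict with "fx", "fy", "cx", "cy" (pixels), "R" (3x3) and "t" (3): a world point X has camera coordinates R X + t. Camera axes: x right, y down, z forward; pixel columns grow to the right and rows downward; lengths in m; the calibration is good to about 2 mm. A picture is of the moment at which its call begins: read the wrist's pose just before it. calibration takes no time and is no camera call; for the wrist camera it gives the pose at the moment of the call.
- arm.job_done(): hands the job in, once; it reports no verdict.
The state is a dict: "clock": time; "q": joint angles; "qvel": joint speeds; "joint_torque": joint torques, N m; "tcp_pos": TCP position; "tcp_rot": TCP orientation; "ft_force": force on the tool from outside, world axes, zero at the start; "ft_torque": the same for the moment, N m; "opening": finger opening in m.
Only numpy, scipy, OpenCV 4.12 (cv2) and the standard library are available. Lean on these libraries where they do the work, as an engineer would, in place of code of your own. Each camera call takes 0.05 s, during which the arm holds its last target. There are 200 camera calls.

TASK

Zero the empty check balance by turning its trim knob until the pointer stands at the red mark, then slide the clear guard fully home over the knob so that it stays locked. Then hang every coin canister by its hook on the pivoting bar, one at a time, alternately left and right in matching places (an odd one goes in the middle), so that the bar never tips down to its stop and ends level. Leave the dish, the trays and the stamp holder where they are.

Things in the scene. Friction and masses are not known exactly. Their poses are not given: they have to be found in the camera images.
- stand: Grey base and pillar of the check balance, fixed. Origin on the counter straight below the pivot, x away from the robot, y left. Deck in front: x -200 to -60 mm, y +-115, 30 mm high, with knob (x -130, y 55) and guard. Behind the bar: pillar from x = 52 mm (200 mm high), stop arm and forks from x = 56 mm, y +-155 (up to 211 mm high). Under the bar only the 22 mm foot.
- beam: Balance bar: aluminium flat bar on edge, 450 mm long (its y, + to the left), 12 thick (x), 28 high. Origin: the pivot, 184 mm above the counter, 21 mm below the bar's top edge; it turns about x, level when y is horizontal. A back rail hangs from it, 24 mm behind its middle plane, 85 to 101 mm below its top. A centring spring and a damper hold it; it settles in 2 s.
- seat_left_out (a point): Point on the bar's top edge at the outer left place, 170 mm left (+y) of the pivot, where the underside of a hook rests. Blue collars (42 mm apart inside, 6 mm higher than the top edge, 16 mm thick along x) bounds the place. Axes as the bar's; moves with it.
- seat_left_in (a point): Point on the bar's top edge at the inner left place, 90 mm left (+y) of the pivot, where the underside of a hook rests. Blue collars (42 mm apart inside, 6 mm higher than the top edge, 16 mm thick along x) bounds the place. Axes as the bar's; moves with it.
- seat_mid (a point): Point on the bar's top edge at the middle place, over the pivot, where the underside of a hook rests. Blue collars (42 mm apart inside, 6 mm higher than the top edge, 16 mm thick along x) bounds the place. Axes as the bar's; moves with it.
- seat_right_in (a point): Point on the bar's top edge at the inner right place, 90 mm right (-y) of the pivot, where the underside of a hook rests. Blue collars (42 mm apart inside, 6 mm higher than the top edge, 16 mm thick along x) bounds the place. Axes as the bar's; moves with it.
- seat_right_out (a point): Point on the bar's top edge at the outer right place, 170 mm right (-y) of the pivot, where the underside of a hook rests. Blue collars (42 mm apart inside, 6 mm higher than the top edge, 16 mm thick along x) bounds the place. Axes as the bar's; moves with it.
- canister1: Coin canister, 0.45 kg, standing at the start. Round clear drum, 66 mm diameter, 66 high, white foot and lid; over it a steel hook with a red grip tab on top, 10 thick (x), 30 wide (y), 131 to 167 mm above the origin, its middle at x = 12 mm: pinch it across x. Origin: centre of the drum's underside, z up, x from strap to lip. May be absent (no pose).
- canister2: Coin canister like canister1. The hook of each: a steel strap 24 mm wide (y), 5 thick, rises from the lid (its middle at x = -0.5 mm) and bends over to +x; the flat underside of the hook, 20 mm wide inside with its middle at x = 12 mm, is 126 mm above the origin, its top 131; a lip at x = 24.5 mm hangs down to 116 mm, so 50 mm stay clear between lip and drum.
- canister3: Coin canister like canister1. To hang one: face its x as the bar's x, come from the robot's side with the lip above the bar and the drum below it, move on until the hook is over the bar, then lower. Hung, its origin is 126 mm below the place on the bar (105 below the pivot) and 9 to 12 mm in front of it; the drum leans on the back rail and comes to rest in 1 to 2 s.
- canister4: Coin canister like canister1. They start with x within 0.65 rad of the bar's x and at least 90 mm apart, left and right of the deck.
- canister5: Coin canister like canister1. All weigh the same within 4 percent. One too many on one side tips the zeroed bar 0.09 rad when in the outer place, 0.05 in the inner; two too many tip it to its stop at 0.125 rad.
- trim_knob (a joint): Zero trim knob of the balance (rad): 0 when its white pointer stands at the red mark of the dial (the side away from the robot; the empty bar is then level), negative anticlockwise of it seen from above, growing clockwise. Each rad tips the empty bar 0.05 rad. Turns from -1.6 to 0.8 with 0.12 N m friction and stays where it is left.
- knob_grip (a point): Middle of the knob's bar grip, on its upright axis, 63 mm above the counter. The grip is a black bar 52 mm long (x of this point, + to the pointer), 12 thick (y), from 43 to 73 mm above the counter, on a 54 mm disc. Turns with the knob. The open guard's edge is 75 mm from the axis: open the fingers only about 40 mm. The bar is 130 mm beyond the axis.
- guard (a joint): Slide of the clear guard that locks the knob (m): 0 = open, parked to the right of the knob; 0.110 = fully home over the knob. Moves along the y axis of point guard_tab (to the left), friction about 2 N, stays where it is left.
- guard_tab (a point): Middle of the orange grip tab on top of the guard: 34 mm long (x), 12 thick (y), from 83 to 111 mm above the counter (this point at 97). The guard is a clear hood 72 mm (x) by 70 (y), its top 83 mm above the counter, open towards the knob. Its y axis is the direction in which it closes.
- dish: Cobalt glass dish, 110 mm across, 32 mm high, origin at its underside. Leave alone.
- trays: Stack of three blue plastic coin trays, 180 x 120 x 78 mm, with coin rolls in the top one, origin at the middle of its underside. Leave alone.
- stamp_holder: Aluminium stamp holder, 84 mm across, 125 mm high, origin at its underside. Leave alone.

How it is judged:
On the way, in this order (a step that is already met when the one before it is completed fails the run):
1. the trim knob stands at the red mark, the guard still open and no canister hung yet (value of joint trim_knob between -0.1 and 0.1 rad and value of joint guard below 0.03 m and height (world z) of each of canister1, canister2, canister3, canister4, canister5 below 0.06 m), for 0.3 s.
2. the guard is fully home over the knob, the knob still at the mark and no canister hung yet (value of joint trim_knob between -0.1 and 0.1 rad and value of joint guard above 0.104 m and height (world z) of each of canister1, canister2, canister3, canister4, canister5 below 0.06 m), for 0.3 s.
At the end, for the whole second after the job is handed in: The knob stands within 0.1 rad of the red mark, the guard is home (within 6 mm), every canister present hangs at rest by its hook on the bar, and the bar is level within 0.03 rad and still (value of joint trim_knob between -0.1 and 0.1 rad and value of joint guard above 0.104 m and angle between beam's own y axis and vertical between 1.5408 and 1.6008 rad and x of canister1 in the frame of beam between -0.03 and 0.006 m and z of canister1 in the frame of beam between -0.113 and -0.097 m and y of canister1 in the frame of beam between -0.21 and 0.21 m and linear speed of each of canister1, canister2, canister3, canister4, canister5 below 0.03 m/s and x of canister2 in the frame of beam between -0.03 and 0.006 m and z of canister2 in the frame of beam between -0.113 and -0.097 m and y of canister2 in the frame of beam between -0.21 and 0.21 m and x of canister3 in the frame of beam between -0.03 and 0.006 m and z of canister3 in the frame of beam between -0.113 and -0.097 m and y of canister3 in the frame of beam between -0.21 and 0.21 m and x of canister4 in the frame of beam between -0.03 and 0.006 m and z of canister4 in the frame of beam between -0.113 and -0.097 m and y of canister4 in the frame of beam between -0.21 and 0.21 m and x of canister5 in the frame of beam between -0.03 and 0.006 m and z of canister5 in the frame of beam between -0.113 and -0.097 m and y of canister5 in the frame of beam between -0.21 and 0.21 m and angular speed of beam below 0.05 rad/s); the robot touches nothing.
It fails at once if the bar tips down to its stop (over 0.115 rad): too much on one side or pushed down (angle between beam's own y axis and vertical below 1.4558 rad or angle between beam's own y axis and vertical above 1.6858 rad).
It fails at once if the dish, the trays or the stamp holder is moved more than 20 mm (distance of any of dish, trays, stamp_holder from where it was at the start of the episode above 0.02 m).
Of canister1, canister2, canister3, canister4, canister5 only 4 to 5 are there at a start; the rules pass over those that are not, and their reading is None.
At some moment in a run one of canister1, canister2, canister3, canister4, canister5 may be knocked a few centimetres aside while the robot is not near it.
It also fails if it takes over 210 s, if anything falls off the work surface, if the arm or the gripper's body presses on something with over 40 N, if the wrist force passes 120 N, or if a joint passes its speed limit or range.

## Working session

There is one attempt and no reset: what is moved stays moved. The work goes in short steps, Python scripts to look and compute and a tool call to move; the robot and the scene stay as the last step left them, time stands still between calls to the robot, and variables do not carry over. Pictures are saved under pics/ and viewed, about 12 in all and at most 16, crops included, and the job is handed in when it is done.

Besides the shell and the picture viewer there is one more tool, called after "Request:" by a JSON object that holds its "op" and its "data", one argument or row to a line. step_arm: Moves the arm, as the interface text tells. Its arguments: {"type":"object","properties":{"targets":{"type":"array"},"hand":{"type":"number"},"force":{"type":"number"}},"required":["targets"]}

```bash
ls; mkdir -p pics
python3 - <<'E'
from workcell import arm
import cv2,numpy as np
o=arm.get_obs();print({k:np.round(v,3).tolist() for k,v in o.items()})
for n in("scene","top"):
    p,d=arm.camera(n);cv2.imwrite(f"pics/{n}0.png",p[:,:,::-1]);np.save(f"pics/{n}0d.npy",d)
    c=arm.calibration(n);print(n,{k:np.round(v,3).tolist() for k,v in c.items()})
E
```

```text
pics
{'clock': 0.0, 'q': [0.992, 0.378, 0.08, 1.274, -0.0, 1.46], 'qvel': [0.001, 0.001, -0.001, -0.002, -0.002, -0.001], 'joint_torque': [-0.0, -46.361, 26.987, 0.021, -0.0, -0.0], 'tcp_pos': [0.259, 0.512, 0.23], 'tcp_rot': [[0.452, 0.892, -0.001], [0.892, -0.452, -0.002], [-0.002, -0.0, -1.0]], 'ft_force': [-0.286, 0.073, 0.909], 'ft_torque': [-0.005, -0.055, 0.0], 'opening': 0.085}
scene {'fx': 584.111, 'fy': 584.111, 'cx': 334.53, 'cy': 231.368, 'R': [[-0.742, 0.671, 0.009], [0.558, 0.624, -0.547], [-0.373, -0.401, -0.837]], 't': [0.38, -0.189, 2.043]}
top {'fx': 611.586, 'fy': 611.586, 'cx': 324.267, 'cy': 246.463, 'R': [[-0.01, -1.0, -0.002], [-0.992, 0.011, -0.129], [0.129, 0.0, -0.992]], 't': [-0.017, 0.542, 1.771]}
```

View pics/scene0.png

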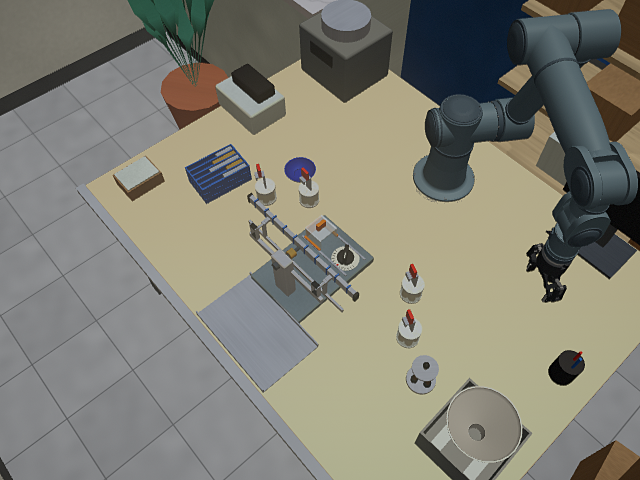

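View pics/top0.png

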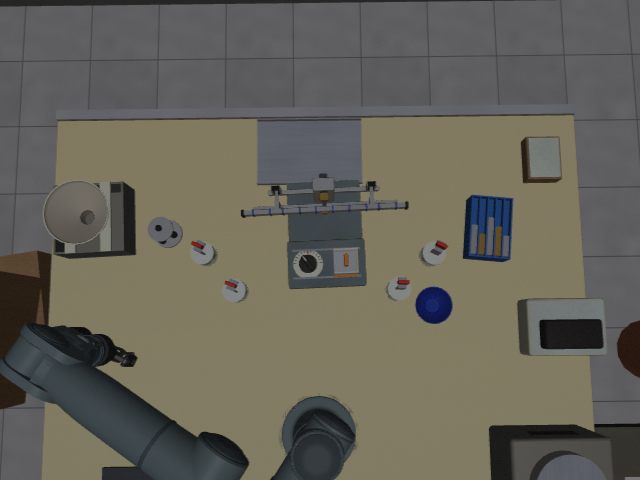

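The scene shows four canisters: two left of the deck at top-view pixels (203,252) and (234,290), and two right at (434,253) and (399,289). The bar centre is near (325,208), the knob at (307,263) and the guard tab at (346,260).

```bash
cat > h.py <<'E'
from workcell import arm
import cv2,numpy as np
def cloud(n,cal=None,img=None):
    c=cal or arm.calibration(n); p,d=img or arm.camera(n)
    v,u=np.mgrid[:480,:640]
    X=np.stack([(u-c["cx"])/c["fx"]*d,(v-c["cy"])/c["fy"]*d,d],-1)
    W=(X-np.array(c["t"]))@np.array(c["R"])
    W[d==0]=np.nan
    return p,W,cv2.cvtColor(p,cv2.COLOR_RGB2HSV)
def ray(c,u,v,z):
    R=np.array(c["R"]);t=np.array(c["t"]);o=-R.T@t
    k=R.T@np.array([(u-c["cx"])/c["fx"],(v-c["cy"])/c["fy"],1])
    return o+k*(z-o[2])/k[2]
def red(hsv): return ((hsv[...,0]<7)|(hsv[...,0]>174))&(hsv[...,1]>150)&(hsv[...,2]>90)
def orange(hsv): return (hsv[...,0]>=7)&(hsv[...,0]<16)&(hsv[...,1]>170)&(hsv[...,2]>120)
def blobs(m,amin=8):
    n,l,s,c=cv2.connectedComponentsWithStats(m.astype(np.uint8))
    return [(l==i,s[i,4],c[i]) for i in range(1,n) if s[i,4]>=amin]
def rect(P):
    (c,(w,h),a)=cv2.minAreaRect((P[:,:2]*1000).astype(np.float32))
    if w<h: a+=90
    a=(a+90)%180-90   # direction of the long side from world x, deg
    return np.round(c,1),round(max(w,h),1),round(min(w,h),1),round(a,1)
E
python3 - <<'E'
from h import *
p=cv2.imread("pics/top0.png")[:,:,::-1];d=np.load("pics/top0d.npy")
p,W,hs=cloud("top",img=(p,d))
for nm,f in(("red",red),("or",orange)):
    for m,a,c in blobs(f(hs)):
        P=W[m];P=P[~np.isnan(P[:,0])]
        z=np.percentile(P[:,2],85) if len(P) else 0
        print(nm,a,c.round(),"z",np.round(np.percentile(P[:,2],[5,50,95]),3) if len(P) else None,rect(P[P[:,2]>z-.012]) if len(P)>3 else'')
# blue collars on the bar
m=(hs[...,0]>100)&(hs[...,0]<130)&(hs[...,1]>80)&(W[...,2]>.15)&(W[...,2]<.25)
P=W[m];print("blue n",len(P),rect(P));np.set_printoptions(precision=4,suppress=True)
# bar points
m=(W[...,2]>.165)&(W[...,2]<.23);m[:195]=0;m[225:]=0;m[:,:235]=0;m[:,415:]=0
P=W[m];print(len(P),np.polyfit(P[:,1],P[:,0],1),np.polyfit(P[:,1],P[:,2],1),P[:,1].min(),P[:,1].max())
# deck
m=(W[...,2]>.022)&(W[...,2]<.036);m[:238]=0;m[292:]=0;m[:,:280]=0;m[:,375:]=0
print("deck",rect(W[m]))
# lids
m=(hs[...,1]<40)&(hs[...,2]>150)&(W[...,2]>.055)&(W[...,2]<.075)
for b,a,c in blobs(m,40): print("lid",a,c.round(),rect(W[b]))
for n,z in((("dish",432,306),.03),(("stamp",160,229),.12)): print(n,W[n[2],n[1]])
crop=p[180:330,180:460,::-1];cv2.imwrite("pics/crop1.png",cv2.resize(crop,None,fx=2.85,fy=2.85,interpolation=cv2.INTER_CUBIC))
E
```

```text
red 34 [196. 244.] z [0.161 0.168 0.172] (array([534.7, 328.7]), 28.8, 8.5, 67.2)
red 33 [442. 244.] z [0.163 0.167 0.175] (array([ 526.1, -344.7]), 26.9, 8.9, 64.4)
red 34 [230. 284.] z [0.163 0.169 0.173] (array([425.2, 235.7]), 28.1, 8.5, 67.6)
red 38 [404. 281.] z [0.162 0.168 0.174] (array([ 426.2, -236.3]), 24.9, 9.2, 88.2)
or 28 [346. 259.] z [0.106 0.113 0.119] (array([495.3, -82.8]), 30.7, 6.5, 4.4)
or 30 [346. 275.] z [0.036 0.04  0.045] (array([455.9, -83.9]), 61.4, 4.0, -87.6)
blue n 108 (array([622.3, -22.6]), 388.3, 18.0, -88.1)
1273 [-0.0309  0.6243] [-0.0321  0.1996] -0.2495380980710381 0.20187913044863962
deck (array([497.6, -28.8]), 230.1, 150.2, -88.3)
('dish', 432, 306) [ 0.3641 -0.3403  0.0042]
('stamp', 160, 229) [0.5846 0.4398 0.1235]
```

View pics/crop1.png

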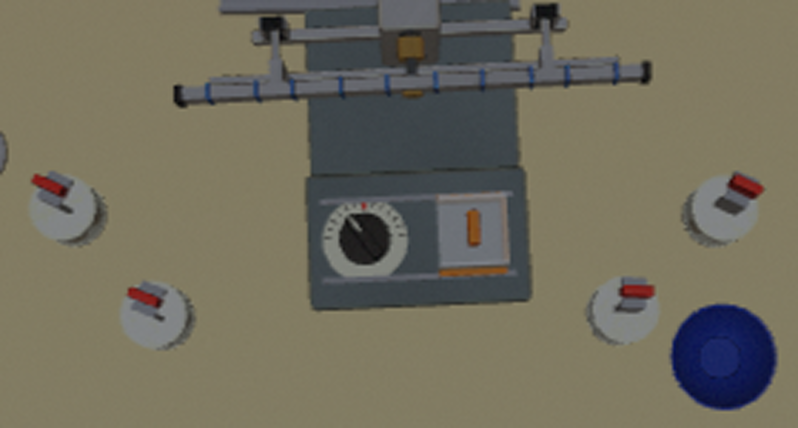

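The crop shows the pointer about 40° anticlockwise of the red mark and the guard open. The bar tips left by 0.032 rad, which agrees with a knob near -0.65. Next I write a move planner and go above the knob for a close look.

```bash
cat >> h.py <<'E'
from scipy.spatial.transform import Rotation as Ro
S0=np.array([.6265,-.0245]);SY=.030
def st(x,y):  # stand (m) -> world xy
    c,s=np.cos(SY),np.sin(SY); return S0+np.array([c*x-s*y,s*x+c*y])
def down(yaw): c,s=np.cos(yaw),np.sin(yaw); return np.array([[c,s,0],[s,-c,0],[0,0,-1]])
def plan(wps,p=None,R=None):
    """wps: (x,y,z,yaw of tool x), each printed as one row from the waypoint before"""
    o=arm.get_obs(); p=o["tcp_pos"] if p is None else p; R=np.array(o["tcp_rot"] if R is None else R)
    for w in wps:
        T=down(w[3]); d=R.T@(np.array(w[:3])-p)*1000; r=Ro.from_matrix(R.T@T).as_rotvec()
        n=max(np.linalg.norm(d)/41.7,np.degrees(np.linalg.norm(r))/7.16)
        print(np.round(d).astype(int).tolist()+np.round(r,3).tolist(),"rows>=%.1f"%n)
        p,R=np.array(w[:3]),T
def st_now(): 
    o=arm.get_obs();print("t %.2f"%o["clock"],np.round(o["tcp_pos"],4),"yaw %.3f"%np.arctan2(o["tcp_rot"][1][0],o["tcp_rot"][0][0]),"F",np.round(o["ft_force"],1),"op %.3f"%o["opening"],"q",np.round(o["q"],2))
E
python3 - <<'E'
from h import *
p=cv2.imread("pics/top0.png")[:,:,::-1];d=np.load("pics/top0d.npy")
p,W,hs=cloud("top",img=(p,d))
m=(hs[...,2]<60);m[:240]=0;m[285:]=0;m[:,:285]=0;m[:,:330]&=True;m[:,330:]=0
print("black",W[m].mean(0),np.nanpercentile(W[m],[5,95],axis=0),ray(arm.calibration("top"),*np.argwhere(m).mean(0)[::-1],.05), "knob exp",st(-.13,.055))
o=arm.get_obs();k=st(-.13,.055)
plan([(.40,.30,.25,1.85),(k[0]-.02,k[1],.20,2.25),(k[0],k[1],.15,2.25)])
E
```

```text
black [nan nan nan] [[0.4689161  0.00384242 0.02186833]
 [0.56198533 0.0516735  0.07686061]] [0.49769581 0.02656472 0.05      ] knob exp [0.49490874 0.02657584]
[-126, 221, -19, -0.001, 0.002, -0.748] rows>=6.1
[-283, -3, 50, 0.0, 0.0, -0.4] rows>=6.9
[-13, 16, 50, 0.0, 0.0, 0.0] rows>=1.3
```

Request:
{"op": "step_arm", "data": {
  "targets": [
    [-63, 110, -10, 0, 0, -0.374],
    [-63, 110, -10, 0, 0, -0.374],
    [-63, 110, -10, 0, 0, -0.374],
    [-63, 110, -10, 0, 0, -0.374],
    [-63, 110, -10, 0, 0, -0.374]
  ],
  "hand": 0.47
}}

```text
clock: 0.52
tcp_pos: [0.3308, 0.4047, 0.2413]
tcp_rot: [[0.098, 0.995, 0.0], [0.995, -0.098, -0.001], [-0.001, 0.0, -1.0]]
ft_force: [-1.0, 0.7, -0.2]
opening: 0.0402
```

Run:
```python
from h import *
st_now();k=st(-.13,.055)
plan([(.41,.23,.25,1.85),(k[0]-.02,k[1],.20,2.25),(k[0],k[1],.15,2.25)])
```

```text
t 0.52 [0.3308 0.4047 0.2413] yaw 1.472 F [-1.   0.7 -0.2] op 0.040 q [ 0.76  0.27 -0.05  1.26 -0.    0.86]
[-166, 96, -8, -0.0, 0.001, -0.378] rows>=4.6
[-213, 6, 50, 0.0, 0.0, -0.4] rows>=5.3
[-13, 16, 50, 0.0, 0.0, 0.0] rows>=1.3
```

Request:
{"op": "step_arm", "data": {
  "targets": [
    [-166, 96, -8, 0, 0, -0.378],
    [-166, 96, -8, 0, 0, -0.378],
    [-166, 96, -8, 0, 0, -0.378],
    [-166, 96, -8, 0, 0, -0.378],
    [-166, 96, -8, 0, 0, -0.378]
  ]
}}

```text
clock: 0.93
tcp_pos: [0.4093, 0.2319, 0.2491]
tcp_rot: [[-0.282, 0.959, -0.0], [0.959, 0.282, 0.0], [0.0, -0.0, -1.0]]
ft_force: [0.3, 0.8, 0.9]
opening: 0.0403
```

Request:
{"op": "step_arm", "data": {
  "targets": [
    [-205, 6, 50, 0, 0, -0.4],
    [-205, 6, 50, 0, 0, -0.4],
    [-205, 6, 50, 0, 0, -0.4],
    [-205, 6, 50, 0, 0, -0.4],
    [-205, 6, 50, 0, 0, -0.4]
  ]
}}

```text
clock: 1.35
tcp_pos: [0.4668, 0.0555, 0.2035]
tcp_rot: [[-0.634, 0.773, 0.0], [0.773, 0.634, 0.001], [0.0, 0.001, -1.0]]
ft_force: [0.5, 0.7, -0.5]
opening: 0.0401
```

Request:
{"op": "step_arm", "data": {
  "targets": [
    [-21, 16, 50, 0, 0, 0],
    [-21, 16, 50, 0, 0, 0],
    [-21, 16, 50, 0, 0, 0],
    [-21, 16, 50, 0, 0, 0],
    [-21, 16, 50, 0, 0, 0]
  ]
}}

```text
clock: 1.77
tcp_pos: [0.492, 0.0509, 0.1548]
tcp_rot: [[-0.632, 0.775, 0.0], [0.775, 0.632, 0.0], [0.0, 0.0, -1.0]]
ft_force: [0.9, 0.5, -0.0]
opening: 0.0405
```

Run:
```python
from h import *
st_now()
p,d=arm.camera("wrist");cv2.imwrite("pics/w1.png",p[:,:,::-1]);np.save("pics/w1d.npy",d)
import json;c=arm.calibration("wrist");json.dump({k:np.array(v).tolist() for k,v in c.items()},open("pics/w1c.json","w"))
```

```text
t 1.77 [0.492  0.0509 0.1548] yaw 2.255 F [ 0.9  0.5 -0. ] op 0.040 q [-0.03  0.25 -0.29  1.02  0.   -0.71]
```

View pics/w1.png

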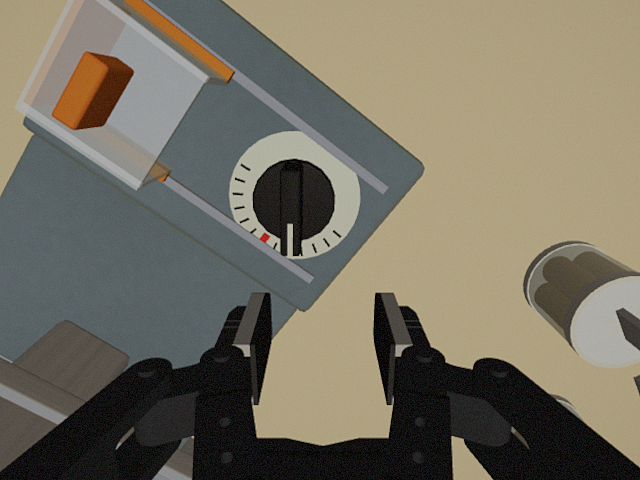

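The wrist view shows the knob at about (291,200), with its grip bar vertical in the picture and the white pointer at (290,240). The red mark is at (264,239), and the guard is open at upper left.

Run:
```python
from h import *
import json
c=json.load(open("pics/w1c.json"));p=cv2.imread("pics/w1.png")[:,:,::-1];d=np.load("pics/w1d.npy")
p,W,hs=cloud("wrist",cal=c,img=(p,d))
z=W[...,2]
box=np.zeros((480,640),bool);box[120:270,220:370]=1
g=box&(z>.066)&(z<.08);print("grip top",W[g].mean(0),rect(W[g]),g.sum())
dk=box&(hs[...,2]<70)&(z<.066)&(z>.03);print("disc z",np.nanpercentile(z[dk],[5,50,95]))
w=box&(hs[...,2]>170)&(hs[...,1]<70)&(z<.04);P=W[w];(cx,cy),r=cv2.minEnclosingCircle((P[:,:2]*1000).astype(np.float32));print("dial",cx,cy,r,np.median(P[:,2]))
r=box&red(hs);R=W[r].mean(0);print("red",R,np.arctan2(R[1]*1000-cy,R[0]*1000-cx))
ptr=g&(hs[...,2]>150);print("ptr",ptr.sum(),W[ptr].mean(0))
t=orange(hs)&(z>.1);print("tab",rect(W[t]),np.nanpercentile(z[t],[5,95]))
```

```text
grip top [0.49018239 0.02457739 0.07307455] (array([491.5,  25.4]), 51.7, 12.1, 37.6) 1859
disc z [0.04195161 0.04436513 0.04906549]
dial 496.28399658203125 46.74799346923828 65.12940216064453 0.03192076131616078
red [0.52702472 0.02683448 0.03345331] -0.5748195722995908
ptr 157 [0.50356103 0.03481597 0.07425454]
tab (array([495.8, -84. ]), 33.5, 12.1, 3.2) [0.10999961 0.11247277]
```

Run:
```python
from h import *
plan([(.4925,.026,.10,2.227),(.4925,.026,.053,2.227)])
```

```text
[-19, -16, 55, 0.001, 0.001, 0.028] rows>=1.5
[0, 0, 47, 0.0, 0.0, 0.0] rows>=1.1
```

Request:
{"op": "step_arm", "data": {
  "targets": [
    [-10, -8, 25, 0, 0, 0.028],
    [-19, -16, 45, 0, 0, 0.028],
    [-19, -16, 55, 0, 0, 0.028],
    [-19, -16, 55, 0, 0, 0.028],
    [-19, -16, 55, 0, 0, 0.028]
  ]
}}

```text
clock: 2.23
tcp_pos: [0.4918, 0.0258, 0.1]
tcp_rot: [[-0.61, 0.792, 0.001], [0.792, 0.61, 0.0], [-0.0, 0.001, -1.0]]
ft_force: [-0.4, -0.6, -0.4]
opening: 0.04
```

Request:
{"op": "step_arm", "data": {
  "targets": [
    [0, 0, 12, 0, 0, 0],
    [0, 0, 24, 0, 0, 0],
    [0, 0, 36, 0, 0, 0],
    [0, 0, 47, 0, 0, 0],
    [0, 0, 47, 0, 0, 0]
  ]
}}

```text
clock: 2.65
tcp_pos: [0.4916, 0.0258, 0.0521]
tcp_rot: [[-0.61, 0.792, -0.0], [0.792, 0.61, 0.0], [0.0, -0.0, -1.0]]
ft_force: [0.0, -0.5, -0.2]
opening: 0.0401
```

Request:
{"op": "step_arm", "data": {
  "targets": [
    [0, 0, 0, 0, 0, 0],
    [0, 0, 0, 0, 0, 0],
    [0, 0, 0, 0, 0, 0],
    [0, 0, 0, 0, 0, 0],
    [0, 0, 0, 0, 0, 0]
  ],
  "hand": 0,
  "force": 30
}}

```text
clock: 3.07
tcp_pos: [0.4921, 0.0266, 0.0537]
tcp_rot: [[-0.61, 0.792, 0.001], [0.792, 0.61, 0.003], [0.001, 0.003, -1.0]]
ft_force: [-2.3, 3.2, 5.7]
opening: 0.0115
```

```bash
python3 -c "
from h import *
st_now()"
```

```text
t 3.07 [0.4921 0.0266 0.0537] yaw 2.227 F [-2.3  3.2  5.7] op 0.011 q [-0.08  0.35 -0.46  0.77  0.   -0.73]
```

Request:
{"op": "step_arm", "data": {
  "targets": [
    [0, 0, -1, 0, 0, 0.12],
    [0, 0, -1, 0, 0, 0.24],
    [0, 0, -1, 0, 0, 0.36],
    [0, 0, -1, 0, 0, 0.48],
    [0, 0, -1, 0, 0, 0.6]
  ]
}}

```text
clock: 3.48
tcp_pos: [0.4922, 0.0262, 0.0538]
tcp_rot: [[-0.05, 0.999, 0.001], [0.999, 0.05, 0.002], [0.002, 0.001, -1.0]]
ft_force: [-0.7, 3.3, -3.5]
opening: 0.0116
```

Request:
{"op": "step_arm", "data": {
  "targets": [
    [0, 0, 0, 0, 0, 0.02],
    [0, 0, 0, 0, 0, 0.02],
    [0, 0, 0, 0, 0, 0.02],
    [0, 0, 0, 0, 0, 0.02],
    [0, 0, 0, 0, 0, 0.02]
  ]
}}

```text
clock: 3.9
tcp_pos: [0.4922, 0.026, 0.0537]
tcp_rot: [[-0.038, 0.999, 0.001], [0.999, 0.038, 0.002], [0.002, 0.001, -1.0]]
ft_force: [-1.9, 5.7, 1.4]
opening: 0.0114
```

```bash
cat >> h.py <<'E'
def beam(save=None):
    p,W,hs=cloud("top")
    m=(W[...,2]>.165)&(W[...,2]<.235);m[:195]=0;m[225:]=0;m[:,:235]=0;m[:,415:]=0
    P=W[m];P=P[abs(P[:,0]-(.6243-.031*P[:,1]))<.012]
    f=np.polyfit(P[:,1],P[:,2],1); r=abs(P[:,2]-np.polyval(f,P[:,1]))<.006
    f=np.polyfit(P[r,1],P[r,2],1);print("bar slope dz/dy %.4f z0 %.4f n %d"%(f[0],np.polyval(f,-.0245),r.sum()))
    if save: cv2.imwrite(save,p[:,:,::-1])
    return p,W,hs
E
python3 -c "
from h import *
st_now();beam()"
```

```text
t 3.90 [0.4922 0.026  0.0537] yaw 1.608 F [-1.9  5.7  1.4] op 0.011 q [-0.08  0.35 -0.46  0.77  0.   -0.11]
bar slope dz/dy 0.0007 z0 0.2036 n 615
```

Request:
{"op": "step_arm", "data": {
  "targets": [
    [0, 0, 0, 0, 0, 0],
    [0, 0, 0, 0, 0, 0],
    [0, 0, 0, 0, 0, 0],
    [0, 0, 0, 0, 0, 0]
  ],
  "hand": 0.4
}}

```text
clock: 4.28
tcp_pos: [0.492, 0.0246, 0.0532]
tcp_rot: [[-0.035, 0.999, 0.001], [0.999, 0.035, -0.001], [-0.001, 0.001, -1.0]]
ft_force: [0.5, 0.2, -0.2]
opening: 0.0341
```

Request:
{"op": "step_arm", "data": {
  "targets": [
    [0, 0, -20, 0, 0, 0],
    [0, 0, -60, 0, 0, 0],
    [0, 0, -100, 0, 0, 0],
    [0, 0, -100, 0, 0, 0],
    [0, 0, -100, 0, 0, 0]
  ]
}}

```text
clock: 4.7
tcp_pos: [0.4943, 0.0246, 0.1559]
tcp_rot: [[-0.035, 0.999, 0.007], [0.999, 0.035, -0.001], [-0.001, 0.007, -1.0]]
ft_force: [-0.2, 0.5, -0.5]
opening: 0.0341
```

Run:
```python
from h import *
st_now();beam()
p,W,hs=cloud("wrist");cv2.imwrite("pics/w2.png",p[:,:,::-1]);z=W[...,2]
t=orange(hs)&(z>.1);print("tab",t.sum(),rect(W[t]),np.nanpercentile(z[t],[5,95]))
g=(z>.070)&(z<.078)&(hs[...,2]<90)&(abs(W[...,0]-.492)<.04)&(abs(W[...,1]-.026)<.04);print("grip",rect(W[g]),g.sum())
r=red(hs)&(z<.05)&(z>.025);print("redmark",r.sum(),np.nanmean(W[r],0))
```

```text
t 4.70 [0.4943 0.0246 0.1559] yaw 1.606 F [-0.2  0.5 -0.5] op 0.034 q [-0.08  0.25 -0.3   1.02 -0.   -0.11]
bar slope dz/dy 0.0022 z0 0.2035 n 588
tab 1408 (array([494.8, -84. ]), 33.8, 12.2, 2.3) [0.10963316 0.11176967]
grip (array([491. ,  25.7]), 51.9, 11.9, 2.6) 1516
redmark 0 [nan nan nan]<stdin>:6: RuntimeWarning: Mean of empty slice
```

View pics/w2.png

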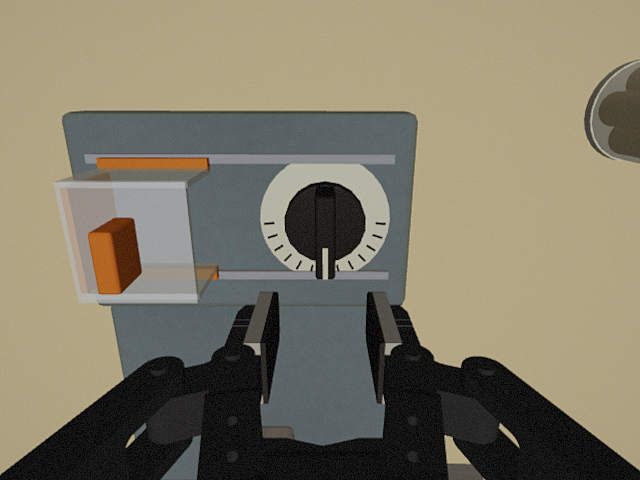

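The pointer bar now stands on the mark at (325,265) and hides the red. The bar slope is about 0.002. Next is the guard.

Run:
```python
from h import *
plan([(.4950,-.084,.145,1.605),(.4950,-.084,.088,1.605),(.4950-.0038,-.084+.110,.088,1.605)])
```

```text
[-109, 0, 8, -0.0, 0.0, 0.001] rows>=2.6
[0, 0, 57, 0.0, 0.0, 0.0] rows>=1.4
[110, 0, 0, 0.0, 0.0, 0.0] rows>=2.6
```

Request:
{"op": "step_arm", "data": {
  "targets": [
    [-36, 0, 4, 0, 0, 0],
    [-72, 0, 8, 0, 0, 0],
    [-109, 0, 10, 0, 0, 0],
    [-109, 0, 10, 0, 0, 0],
    [-109, 0, 10, 0, 0, 0]
  ]
}}

```text
clock: 5.22
tcp_pos: [0.494, -0.085, 0.141]
tcp_rot: [[-0.031, 0.999, -0.004], [1.0, 0.031, 0.001], [0.001, -0.004, -1.0]]
ft_force: [0.1, 1.9, -0.1]
opening: 0.034
```

Request:
{"op": "step_arm", "data": {
  "targets": [
    [0, 0, 14, 0, 0, 0],
    [0, 0, 28, 0, 0, 0],
    [0, 0, 42, 0, 0, 0],
    [0, 0, 57, 0, 0, 0],
    [0, 0, 57, 0, 0, 0]
  ]
}}

```text
clock: 5.63
tcp_pos: [0.4938, -0.082, 0.0833]
tcp_rot: [[-0.037, 0.999, -0.004], [0.999, 0.037, 0.002], [0.002, -0.004, -1.0]]
ft_force: [-0.6, 0.1, -0.2]
opening: 0.0342
```

Request:
{"op": "step_arm", "data": {
  "targets": [
    [0, 0, 0, 0, 0, 0],
    [0, 0, 0, 0, 0, 0],
    [0, 0, 0, 0, 0, 0],
    [0, 0, 0, 0, 0, 0],
    [0, 0, 0, 0, 0, 0]
  ],
  "hand": 0
}}

```text
clock: 6.05
tcp_pos: [0.4949, -0.0831, 0.086]
tcp_rot: [[-0.036, 0.999, -0.001], [0.999, 0.036, 0.001], [0.001, -0.001, -1.0]]
ft_force: [-1.8, 2.3, -1.0]
opening: 0.0115
```

Request:
{"op": "step_arm", "data": {
  "targets": [
    [22, 0, 0, 0, 0, 0],
    [44, 0, 0, 0, 0, 0],
    [66, 0, 0, 0, 0, 0],
    [88, 0, 0, 0, 0, 0],
    [104, 0, 0, 0, 0, 0]
  ]
}}

```text
clock: 6.47
tcp_pos: [0.4914, 0.0205, 0.0861]
tcp_rot: [[-0.035, 0.999, -0.001], [0.999, 0.035, -0.002], [-0.002, -0.001, -1.0]]
ft_force: [-0.0, -2.5, -3.5]
opening: 0.0115
```

Request:
{"op": "step_arm", "data": {
  "targets": [
    [2, 0, 0, 0, 0, 0],
    [5, 0, 0, 0, 0, 0],
    [7, 0, 0, 0, 0, 0],
    [7, 0, 0, 0, 0, 0],
    [7, 0, 0, 0, 0, 0]
  ]
}}

```text
clock: 6.88
tcp_pos: [0.4913, 0.0263, 0.086]
tcp_rot: [[-0.034, 0.999, -0.001], [0.999, 0.034, -0.0], [-0.0, -0.001, -1.0]]
ft_force: [-3.0, -1.9, 0.2]
opening: 0.0113
```

Request:
{"op": "step_arm", "data": {
  "targets": [
    [1, 0, 0, 0, 0, 0],
    [2, 0, 0, 0, 0, 0],
    [2, 0, 0, 0, 0, 0]
  ]
}}

```text
clock: 7.13
tcp_pos: [0.4913, 0.0264, 0.086]
tcp_rot: [[-0.033, 0.999, -0.001], [0.999, 0.033, -0.005], [-0.005, -0.001, -1.0]]
ft_force: [-3.2, -8.6, -0.2]
opening: 0.0117
```

Request:
{"op": "step_arm", "data": {
  "targets": [
    [0, 0, 0, 0, 0, 0],
    [0, 0, 0, 0, 0, 0],
    [0, 0, 0, 0, 0, 0]
  ],
  "hand": 0.4
}}

```text
clock: 7.38
tcp_pos: [0.493, 0.0292, 0.0867]
tcp_rot: [[-0.035, 0.999, 0.003], [0.999, 0.035, 0.001], [0.001, 0.003, -1.0]]
ft_force: [-0.1, -0.1, -0.1]
opening: 0.0343
```

Request:
{"op": "step_arm", "data": {
  "targets": [
    [0, 0, -20, 0, 0, 0],
    [0, 0, -60, 0, 0, 0],
    [0, 0, -100, 0, 0, 0],
    [0, 0, -140, 0, 0, 0],
    [0, 0, -180, 0, 0, 0]
  ]
}}

```text
clock: 7.8
tcp_pos: [0.4918, 0.0295, 0.2684]
tcp_rot: [[-0.035, 0.999, 0.002], [0.999, 0.035, 0.001], [0.001, 0.002, -1.0]]
ft_force: [1.3, 0.1, -0.4]
opening: 0.0341
```

Run:
```python
from h import *
st_now();p,W,hs=beam()
p,W,hs=cloud("wrist");cv2.imwrite("pics/w3.png",p[:,:,::-1]);z=W[...,2]
t=orange(hs)&(z>.1);print("tab",t.sum(),rect(W[t]),np.nanpercentile(z[t],[5,95]))
```

```text
t 7.80 [0.4918 0.0295 0.2684] yaw 1.606 F [ 1.3  0.1 -0.4] op 0.034 q [-0.07  0.2  -0.07  1.3   0.   -0.11]
bar slope dz/dy 0.0022 z0 0.2039 n 419
tab 570 (array([491.1,  25.4]), 33.2, 10.3, 2.2) [0.10953264 0.11202201]
```

View pics/w3.png

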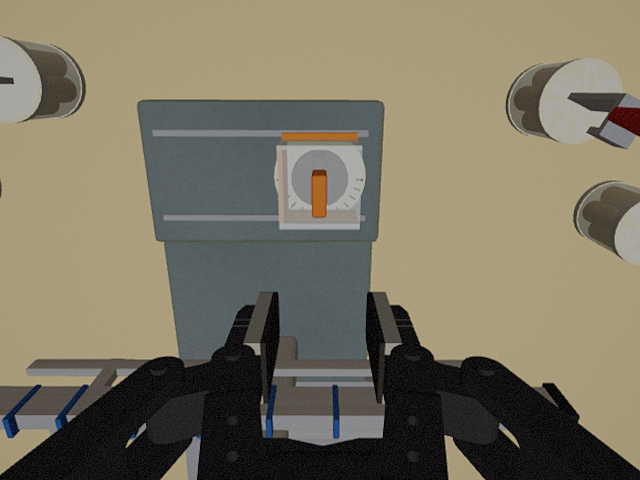

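The guard is home over the knob: tab at (319,195), stop felt at 109.5 mm, and it stayed there after release. Now the near-left canister goes to the inner left place.

```bash
sed -i 's/^S0=.*/S0=np.array([.6245,-.0245]);SY=.034/' h.py
cat >> h.py <<'E'
def tab(x,y,nm=None,r=.06):
    """tab pose near (x,y) from the wrist camera"""
    p,W,hs=cloud("wrist");z=W[...,2]
    if nm: cv2.imwrite(nm,p[:,:,::-1])
    m=red(hs)&(abs(W[...,0]-x)<r)&(abs(W[...,1]-y)<r)&(z>.12)
    zt=np.nanpercentile(z[m],90);P=W[m&(abs(z-zt)<.006)]
    print("tab n",len(P),"z %.4f"%zt,rect(P))
E
python3 - <<'E'
from h import *
plan([(.45,.13,.28,2.18),(.425,.22,.28,2.75)])
E
```

```text
[102, -42, -7, 0.014, 0.005, -0.574] rows>=4.6
[88, 31, 0, 0.0, 0.0, -0.57] rows>=4.6
```

Request:
{"op": "step_arm", "data": {
  "targets": [
    [102, -42, -9, 0, 0, -0.574],
    [102, -42, -9, 0, 0, -0.574],
    [102, -42, -9, 0, 0, -0.574],
    [102, -42, -9, 0, 0, -0.574],
    [102, -42, -9, 0, 0, -0.574]
  ]
}}

```text
clock: 8.32
tcp_pos: [0.4456, 0.1314, 0.2751]
tcp_rot: [[-0.579, 0.815, 0.001], [0.815, 0.579, 0.001], [0.0, 0.001, -1.0]]
ft_force: [-0.0, -0.6, 0.6]
opening: 0.034
```

Request:
{"op": "step_arm", "data": {
  "targets": [
    [88, 31, 0, 0, 0, -0.57],
    [88, 31, 0, 0, 0, -0.57],
    [88, 31, 0, 0, 0, -0.57],
    [88, 31, 0, 0, 0, -0.57],
    [88, 31, 0, 0, 0, -0.57]
  ]
}}

```text
clock: 8.73
tcp_pos: [0.4208, 0.221, 0.2746]
tcp_rot: [[-0.927, 0.374, 0.0], [0.374, 0.927, 0.001], [0.0, 0.001, -1.0]]
ft_force: [0.1, -0.7, 0.6]
opening: 0.0341
```

Request:
{"op": "step_arm", "data": {
  "targets": [
    [0, 0, 0, 0, 0, 0],
    [0, 0, 0, 0, 0, 0]
  ]
}}

```text
clock: 8.9
tcp_pos: [0.4211, 0.2198, 0.2748]
tcp_rot: [[-0.924, 0.383, 0.0], [0.383, 0.924, 0.001], [0.0, 0.001, -1.0]]
ft_force: [-0.1, -0.1, 0.0]
opening: 0.0341
```

Run:
```python
from h import *
st_now();tab(.425,.236,"pics/w4.png");st_now()
```

```text
t 8.90 [0.4211 0.2198 0.2748] yaw 2.748 F [-0.1 -0.1  0. ] op 0.034 q [ 0.35  0.16 -0.09  1.31  0.   -0.83]
tab n 551 z 0.1677 (array([425.6, 234. ]), 29.3, 9.2, 67.3)
t 8.95 [0.4212 0.2196 0.2748] yaw 2.748 F [ 0.7 -0.7  1.1] op 0.034 q [ 0.35  0.16 -0.09  1.31  0.   -0.83]
```

View pics/w4.png

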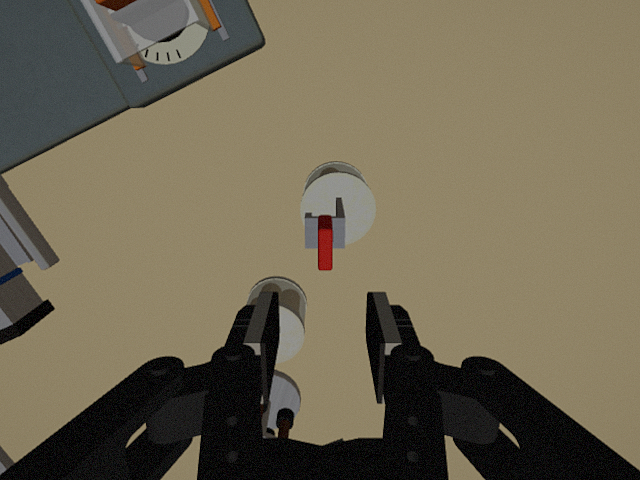

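The wrist view shows the near-left canister's tab at (325,243), aligned with the jaws, with its hook lip facing the bar. I grasp it now.

Run:
```python
from h import *
plan([(.4255,.234,.20,2.745),(.4255,.234,.136,2.745)])
```

```text
[2, 15, 75, 0.0, -0.0, 0.003] rows>=1.8
[0, 0, 64, 0.0, 0.0, 0.0] rows>=1.5
```

Request:
{"op": "step_arm", "data": {
  "targets": [
    [1, 8, 25, 0, 0, 0],
    [2, 15, 50, 0, 0, 0],
    [2, 15, 75, 0, 0, 0],
    [2, 15, 75, 0, 0, 0],
    [2, 15, 75, 0, 0, 0]
  ]
}}

```text
clock: 9.37
tcp_pos: [0.4238, 0.2334, 0.1991]
tcp_rot: [[-0.924, 0.383, -0.003], [0.383, 0.924, -0.001], [0.003, -0.002, -1.0]]
ft_force: [-0.1, 0.2, 0.1]
opening: 0.034
```

Request:
{"op": "step_arm", "data": {
  "targets": [
    [0, 0, 16, 0, 0, 0],
    [0, 0, 32, 0, 0, 0],
    [0, 0, 48, 0, 0, 0],
    [0, 0, 64, 0, 0, 0],
    [0, 0, 64, 0, 0, 0]
  ]
}}

```text
clock: 9.78
tcp_pos: [0.4245, 0.2336, 0.1354]
tcp_rot: [[-0.924, 0.383, -0.002], [0.383, 0.924, -0.001], [0.001, -0.001, -1.0]]
ft_force: [-0.8, -0.1, -0.6]
opening: 0.0341
```

Request:
{"op": "step_arm", "data": {
  "targets": [
    [0, 0, 0, 0, 0, 0],
    [0, 0, 0, 0, 0, 0],
    [0, 0, 0, 0, 0, 0],
    [0, 0, 0, 0, 0, 0],
    [0, 0, 0, 0, 0, 0]
  ],
  "hand": 0,
  "force": 50
}}

```text
clock: 10.2
tcp_pos: [0.4264, 0.2347, 0.138]
tcp_rot: [[-0.924, 0.382, 0.003], [0.382, 0.924, 0.001], [-0.003, 0.003, -1.0]]
ft_force: [-0.6, -0.4, 7.8]
opening: 0.0093
```

Request:
{"op": "step_arm", "data": {
  "targets": [
    [0, 0, -10, 0, 0, 0],
    [0, 0, -30, 0, 0, 0],
    [0, 0, -60, 0, 0, 0],
    [0, 0, -80, 0, 0, 0],
    [0, 0, -80, 0, 0, 0]
  ]
}}

```text
clock: 10.62
tcp_pos: [0.4275, 0.2351, 0.2203]
tcp_rot: [[-0.924, 0.382, 0.007], [0.382, 0.924, 0.003], [-0.006, 0.005, -1.0]]
ft_force: [1.0, 0.3, -3.8]
opening: 0.0088
```

Run:
```python
from h import *
st_now()
for s in(.09,):
    a=st(-.055,s+.05);b=st(-.055,s)
    plan([(a[0],a[1],.237,2.96),(b[0],b[1],.237,SY+np.pi)])
```

```text
t 10.62 [0.4275 0.2351 0.2203] yaw 2.750 F [ 1.   0.3 -3.8] op 0.009 q [ 0.37  0.2  -0.19  1.17 -0.   -0.81]
[-173, -60, -16, 0.005, 0.006, -0.21] rows>=4.4
[-11, -49, 0, 0.0, 0.0, -0.216] rows>=1.7
```

Request:
{"op": "step_arm", "data": {
  "targets": [
    [-35, -12, -6, 0, 0, -0.04],
    [-70, -24, -12, 0, 0, -0.08],
    [-105, -36, -16, 0, 0, -0.12],
    [-140, -48, -16, 0, 0, -0.16],
    [-173, -60, -16, 0, 0, -0.21]
  ]
}}

```text
clock: 11.03
tcp_pos: [0.5629, 0.1112, 0.2307]
tcp_rot: [[-0.984, 0.179, -0.001], [0.179, 0.984, -0.0], [0.001, -0.0, -1.0]]
ft_force: [1.1, 0.2, -4.0]
opening: 0.0089
```

Request:
{"op": "step_arm", "data": {
  "targets": [
    [-3, -15, 0, 0, 0, -0.07],
    [-7, -30, 0, 0, 0, -0.14],
    [-11, -49, 0, 0, 0, -0.216],
    [-11, -49, 0, 0, 0, -0.216],
    [-11, -49, 0, 0, 0, -0.216]
  ]
}}

```text
clock: 11.45
tcp_pos: [0.5633, 0.0616, 0.2303]
tcp_rot: [[-0.999, -0.032, -0.003], [-0.032, 0.999, 0.0], [0.003, 0.001, -1.0]]
ft_force: [-0.7, -0.5, -3.1]
opening: 0.0091
```

```bash
cat >> h.py <<'E'
def look(yst,nm=None):
    """bar near stand-y yst from the wrist camera: x offset of the bar's middle, collar y"""
    p,W,hs=cloud("wrist");z=W[...,2]
    if nm: cv2.imwrite(nm,p[:,:,::-1])
    c,s=np.cos(SY),np.sin(SY);D=W[...,:2]-S0;X=D@[c,s];Y=D@[-s,c]
    top=(abs(z-(.205))<.03)&(abs(X)<.03)&(hs[...,1]<60)&(hs[...,2]>60)
    col=(hs[...,0]>100)&(hs[...,0]<130)&(hs[...,1]>100)&(abs(X)<.03)&(z>.19)
    for b,a,cc in blobs(col,30): print("collar px",cc.round(),"X %.1f..%.1f Y %.1f..%.1f zmax %.4f"%(*np.nanpercentile(X[b],[3,97])*1000,*np.nanpercentile(Y[b],[3,97])*1000,np.nanpercentile(z[b],95)))
    if top.sum()>20:
        k=top&(z>np.nanpercentile(z[top],50)-.008)
        print("bartop n",k.sum(),"X %.1f..%.1f"%tuple(np.nanpercentile(X[k],[3,97])*1000),"Y %.0f..%.0f"%tuple(np.nanpercentile(Y[k],[1,99])*1000),"z %.4f"%np.nanmedian(z[k]))
E
python3 - <<'E'
from h import *
st_now();beam();look(.09,"pics/w5.png")
E
```

```text
t 11.45 [0.5633 0.0616 0.2303] yaw -3.110 F [-0.7 -0.5 -3.1] op 0.009 q [-0.    0.36  0.06  1.27  0.   -1.61]
bar slope dz/dy -0.0006 z0 0.2038 n 429
collar px [170.   8.] X -9.2..5.9 Y -24.9..-21.5 zmax 0.2119
collar px [183. 136.] X -9.2..5.8 Y 20.6..24.2 zmax 0.2118
collar px [195. 238.] X -9.3..5.4 Y 64.1..68.2 zmax 0.2118
collar px [204. 330.] X -9.2..5.8 Y 109.8..114.0 zmax 0.2115
collar px [212. 465.] X -28.7..3.2 Y 99.4..194.1 zmax 0.2915
bartop n 10490 X -7.3..4.5 Y -21..124 z 0.2048
```

View pics/w5.png

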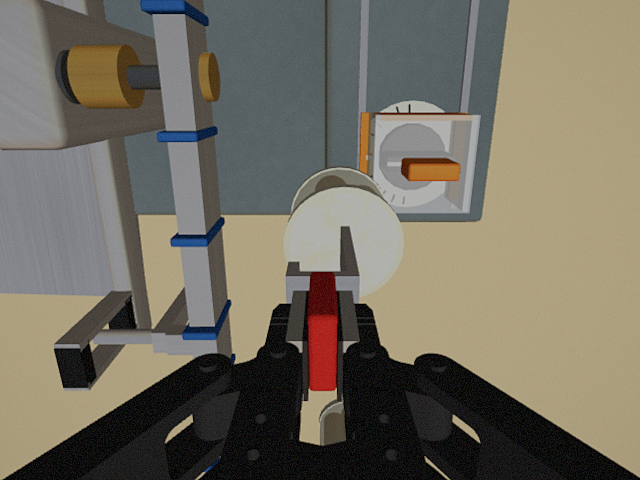

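The held canister hangs straight below the tab at (322,330). The bar is level, with its collars at (183,136), (195,238) and (204,330). Its middle is 1.6 mm nearer than assumed, so I correct for that and insert.

```bash
sed -i 's/^S0=.*/S0=np.array([.6230,-.0253]);SY=.034/' h.py
python3 - <<'E'
from h import *
a=st(-.055,.09);b=st(.001,.09)
plan([(*a,.239,SY-np.pi),(*b,.239,SY-np.pi),(*b,.218,SY-np.pi),(*b,.209,SY-np.pi)])
E
```

```text
[-2, 0, -8, 0.001, -0.002, -0.0] rows>=0.2
[-56, 0, 0, 0.0, 0.0, 0.0] rows>=1.3
[0, 0, 21, 0.0, 0.0, 0.0] rows>=0.5
[0, 0, 9, 0.0, 0.0, 0.0] rows>=0.2
```

Request:
{"op": "step_arm", "data": {
  "targets": [
    [-2, 0, -5, 0, 0, 0],
    [-2, 0, -9, 0, 0, 0],
    [-2, 0, -9, 0, 0, 0],
    [-2, 0, -9, 0, 0, 0]
  ]
}}

```text
clock: 11.88
tcp_pos: [0.5664, 0.063, 0.2417]
tcp_rot: [[-0.999, -0.035, 0.002], [-0.035, 0.999, 0.0], [-0.002, 0.0, -1.0]]
ft_force: [0.5, 0.4, -4.4]
opening: 0.0095
```

Request:
{"op": "step_arm", "data": {
  "targets": [
    [-14, 0, 0, 0, 0, 0],
    [-28, 0, 0, 0, 0, 0],
    [-42, 0, 0, 0, 0, 0],
    [-56, 0, 0, 0, 0, 0],
    [-56, 0, 0, 0, 0, 0]
  ]
}}

```text
clock: 12.3
tcp_pos: [0.623, 0.0646, 0.2402]
tcp_rot: [[-0.999, -0.035, -0.001], [-0.035, 0.999, 0.0], [0.001, 0.0, -1.0]]
ft_force: [0.1, -0.4, -4.7]
opening: 0.0095
```

Run:
```python
from h import *
st_now();beam();b=st(.001,.09)
plan([(*b,.218,SY-np.pi)])
```

```text
t 12.30 [0.623  0.0646 0.2402] yaw -3.107 F [ 0.1 -0.4 -4.7] op 0.010 q [ 0.    0.49  0.27  1.36  0.   -1.6 ]
bar slope dz/dy -0.0002 z0 0.2033 n 440
[1, 0, 22, 0.0, -0.001, 0.001] rows>=0.5
```

Request:
{"op": "step_arm", "data": {
  "targets": [
    [1, 0, 5, 0, 0, 0],
    [1, 0, 10, 0, 0, 0],
    [1, 0, 15, 0, 0, 0],
    [1, 0, 19, 0, 0, 0],
    [1, 0, 21, 0, 0, 0]
  ]
}}

```text
clock: 12.77
tcp_pos: [0.62, 0.0645, 0.2191]
tcp_rot: [[-0.999, -0.034, -0.001], [-0.034, 0.999, 0.0], [0.001, 0.0, -1.0]]
ft_force: [0.7, -0.6, -5.0]
opening: 0.0091
```

Request:
{"op": "step_arm", "data": {
  "targets": [
    [0, 0, 2, 0, 0, 0],
    [0, 0, 4, 0, 0, 0],
    [0, 0, 6, 0, 0, 0],
    [0, 0, 8, 0, 0, 0],
    [0, 0, 8, 0, 0, 0]
  ]
}}

```text
clock: 13.18
tcp_pos: [0.6209, 0.0651, 0.2135]
tcp_rot: [[-0.999, -0.035, 0.001], [-0.035, 0.999, 0.001], [-0.002, 0.001, -1.0]]
ft_force: [-4.0, 2.6, 2.2]
opening: 0.009
```

Run:
```python
from h import *
st_now();beam()
```

```text
t 13.18 [0.6209 0.0651 0.2135] yaw -3.107 F [-4.   2.6  2.2] op 0.009 q [ 0.    0.48  0.2   1.28  0.   -1.6 ]
bar slope dz/dy -0.0415 z0 0.2036 n 434
```

Request:
{"op": "step_arm", "data": {
  "targets": [
    [0, 0, 0, 0, 0, 0],
    [0, 0, 0, 0, 0, 0],
    [0, 0, 0, 0, 0, 0],
    [0, 0, 0, 0, 0, 0],
    [0, 0, 0, 0, 0, 0]
  ],
  "hand": 0.35
}}

```text
clock: 13.65
tcp_pos: [0.6212, 0.0642, 0.212]
tcp_rot: [[-0.999, -0.034, 0.0], [-0.034, 0.999, -0.0], [-0.0, -0.0, -1.0]]
ft_force: [-0.3, 1.3, -0.1]
opening: 0.0299
```

Request:
{"op": "step_arm", "data": {
  "targets": [
    [0, 0, -8, 0, 0, 0],
    [0, 0, -25, 0, 0, 0],
    [0, 0, -50, 0, 0, 0],
    [0, 0, -80, 0, 0, 0],
    [0, 0, -80, 0, 0, 0]
  ]
}}

```text
clock: 14.07
tcp_pos: [0.6231, 0.0644, 0.2989]
tcp_rot: [[-0.999, -0.034, 0.01], [-0.034, 0.999, 0.0], [-0.01, -0.0, -1.0]]
ft_force: [0.8, 0.3, 1.5]
opening: 0.0296
```

```bash
cat >> h.py <<'E'
def tops():
    p,W,hs=cloud("top")
    for m,a,c in blobs(red(hs)):
        P=W[m];P=P[~np.isnan(P[:,0])]
        if len(P)>3 and P[:,2].max()>.1:
            z=np.percentile(P[:,2],85);print("red",a,c.round(),"z %.3f"%z,rect(P[P[:,2]>z-.012]))
E
python3 - <<'E'
from h import *
st_now();beam("pics/t1.png");tops()
plan([(.50,.02,.29,2.6),(.45,-.11,.29,2.9),(.425,-.225,.28,np.pi-.03)])
E
```

```text
t 14.07 [0.6231 0.0644 0.2989] yaw -3.107 F [0.8 0.3 1.5] op 0.030 q [ 0.    0.48  0.42  1.49 -0.   -1.6 ]
bar slope dz/dy -0.0466 z0 0.2033 n 411
red 34 [196. 244.] z 0.172 (array([534.3, 328.6]), 29.6, 8.7, 62.9)
red 34 [453. 248.] z 0.169 (array([ 517.6, -374.1]), 28.6, 10.0, 63.5)
red 38 [404. 281.] z 0.171 (array([ 426.3, -236.8]), 25.0, 9.0, 89.2)
[124, -40, 4, 0.001, 0.004, 0.576] rows>=4.6
[-24, -137, 0, 0.0, 0.0, -0.3] rows>=3.3
[-3, -118, 10, 0.0, 0.0, -0.212] rows>=2.8
```

The first canister hangs on the inner left place, with bar slope -0.047. The far-right canister has been knocked to about (518,-374) mm. Next is the near-right canister.

Run:
```python
from h import *
plan([(.50,-.05,.29,3.14),(.425,-.225,.28,np.pi-.03)])
```

```text
[126, -110, 4, -0.0, 0.004, 0.036] rows>=4.0
[75, -175, 10, 0.0, 0.0, 0.028] rows>=4.6
```

Request:
{"op": "step_arm", "data": {
  "targets": [
    [32, -27, 5, 0, 0, 0.036],
    [63, -55, 8, 0, 0, 0.036],
    [95, -82, 8, 0, 0, 0.036],
    [126, -110, 8, 0, 0, 0.036],
    [126, -110, 8, 0, 0, 0.036]
  ]
}}

```text
clock: 14.58
tcp_pos: [0.4923, -0.0529, 0.2823]
tcp_rot: [[-1.0, 0.007, -0.007], [0.007, 1.0, -0.001], [0.007, -0.001, -1.0]]
ft_force: [0.8, 0.0, -0.0]
opening: 0.03
```

Request:
{"op": "step_arm", "data": {
  "targets": [
    [75, -175, 10, 0, 0, 0.028],
    [75, -175, 10, 0, 0, 0.028],
    [75, -175, 10, 0, 0, 0.028],
    [75, -175, 10, 0, 0, 0.028],
    [75, -175, 10, 0, 0, 0.028]
  ]
}}

```text
clock: 15.0
tcp_pos: [0.4214, -0.2273, 0.2728]
tcp_rot: [[-0.999, 0.032, -0.002], [0.032, 0.999, -0.0], [0.002, -0.0, -1.0]]
ft_force: [0.1, -1.0, 0.5]
opening: 0.0301
```

Request:
{"op": "step_arm", "data": {
  "targets": [
    [0, 0, 0, 0, 0, 0],
    [0, 0, 0, 0, 0, 0],
    [0, 0, 0, 0, 0, 0]
  ]
}}

```text
clock: 15.25
tcp_pos: [0.4234, -0.224, 0.2734]
tcp_rot: [[-1.0, 0.03, -0.001], [0.03, 1.0, 0.001], [0.001, 0.001, -1.0]]
ft_force: [0.5, 0.4, 0.2]
opening: 0.0296
```

Run:
```python
from h import *
st_now();tab(.426,-.237,"pics/w6.png");beam("pics/t2.png");tops()
```

```text
t 15.25 [ 0.4234 -0.224   0.2734] yaw 3.112 F [0.5 0.4 0.2] op 0.030 q [-0.62  0.17 -0.09  1.31  0.   -2.16]
tab n 657 z 0.1677 (array([ 426.2, -239.1]), 29.2, 9.5, 87.7)
bar slope dz/dy -0.0458 z0 0.2040 n 608
red 38 [290. 208.] z 0.246 (array([619.5,  66.4]), 26.5, 10.0, 86.8)
red 34 [196. 244.] z 0.172 (array([534.5, 327.8]), 27.5, 8.2, 68.5)
```

View pics/t2.png

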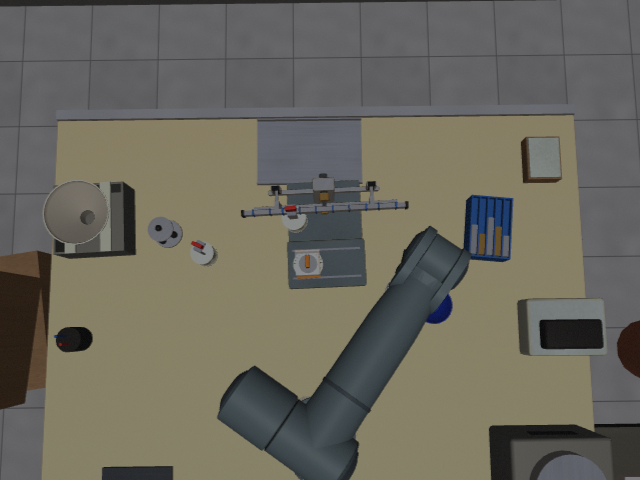

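The top view shows the first canister hung at (294,215) and the guard home. Now I grasp the near-right canister and carry it to the inner right place.

Run:
```python
from h import *
a=st(-.055,-.09)
plan([(.426,-.239,.20,3.10),(.426,-.239,.136,3.10),(.426,-.239,.241,3.10),(*a,.241,SY-np.pi)])
```

```text
[-2, -15, 74, 0.001, -0.0, 0.014] rows>=1.8
[0, 0, 64, 0.0, 0.0, 0.0] rows>=1.5
[0, 0, -105, 0.0, 0.0, 0.0] rows>=2.5
[-140, 128, 0, 0.0, 0.0, -0.076] rows>=4.5
```

Request:
{"op": "step_arm", "data": {
  "targets": [
    [-1, -8, 25, 0, 0, 0.014],
    [-2, -15, 50, 0, 0, 0.014],
    [-2, -15, 74, 0, 0, 0.014],
    [-2, -15, 74, 0, 0, 0.014],
    [-2, -15, 74, 0, 0, 0.014]
  ]
}}

```text
clock: 15.82
tcp_pos: [0.4244, -0.2382, 0.1993]
tcp_rot: [[-0.999, 0.042, -0.003], [0.042, 0.999, 0.002], [0.003, 0.002, -1.0]]
ft_force: [-1.0, -0.1, 1.1]
opening: 0.0299
```

Request:
{"op": "step_arm", "data": {
  "targets": [
    [0, 0, 16, 0, 0, 0],
    [0, 0, 32, 0, 0, 0],
    [0, 0, 48, 0, 0, 0],
    [0, 0, 63, 0, 0, 0],
    [0, 0, 63, 0, 0, 0]
  ]
}}

```text
clock: 16.23
tcp_pos: [0.4248, -0.2389, 0.1364]
tcp_rot: [[-0.999, 0.042, -0.001], [0.042, 0.999, 0.001], [0.001, 0.001, -1.0]]
ft_force: [-0.1, 0.4, -0.2]
opening: 0.0296
```

Request:
{"op": "step_arm", "data": {
  "targets": [
    [0, 0, 0, 0, 0, 0],
    [0, 0, 0, 0, 0, 0],
    [0, 0, 0, 0, 0, 0],
    [0, 0, 0, 0, 0, 0],
    [0, 0, 0, 0, 0, 0]
  ],
  "hand": 0,
  "force": 50
}}

```text
clock: 16.65
tcp_pos: [0.4265, -0.2404, 0.139]
tcp_rot: [[-0.999, 0.043, 0.003], [0.043, 0.999, -0.002], [-0.003, -0.001, -1.0]]
ft_force: [-0.1, 2.4, 6.1]
opening: 0.0092
```

Request:
{"op": "step_arm", "data": {
  "targets": [
    [0, 0, -10, 0, 0, 0],
    [0, 0, -35, 0, 0, 0],
    [0, 0, -70, 0, 0, 0],
    [0, 0, -105, 0, 0, 0],
    [0, 0, -105, 0, 0, 0]
  ]
}}

```text
clock: 17.07
tcp_pos: [0.4278, -0.2419, 0.2488]
tcp_rot: [[-0.999, 0.044, 0.009], [0.044, 0.999, -0.007], [-0.009, -0.006, -1.0]]
ft_force: [0.7, -1.4, -3.4]
opening: 0.009
```

Request:
{"op": "step_arm", "data": {
  "targets": [
    [-28, 25, 0, 0, 0, -0.02],
    [-56, 50, 0, 0, 0, -0.04],
    [-84, 76, 0, 0, 0, -0.06],
    [-112, 102, 0, 0, 0, -0.076],
    [-140, 128, 0, 0, 0, -0.076]
  ]
}}

```text
clock: 17.48
tcp_pos: [0.5711, -0.1167, 0.241]
tcp_rot: [[-0.999, -0.033, -0.002], [-0.033, 0.999, 0.0], [0.002, 0.0, -1.0]]
ft_force: [0.4, -0.1, -4.3]
opening: 0.0092
```

Request:
{"op": "step_arm", "data": {
  "targets": [
    [0, 0, 0, 0, 0, 0],
    [0, 0, 0, 0, 0, 0],
    [0, 0, 0, 0, 0, 0]
  ]
}}

```text
clock: 17.73
tcp_pos: [0.5697, -0.1178, 0.2409]
tcp_rot: [[-0.999, -0.033, -0.003], [-0.033, 0.999, 0.0], [0.003, 0.0, -1.0]]
ft_force: [0.2, -0.5, -4.3]
opening: 0.0094
```

Run:
```python
from h import *
st_now();beam();look(-.09,"pics/w7.png");tops()
b=st(-.055,-.09);c=st(.001,-.09)
plan([(*b,.245,SY-np.pi),(*c,.245,SY-np.pi),(*c,.22,SY-np.pi)])
```

```text
t 17.73 [ 0.5697 -0.1178  0.2409] yaw -3.109 F [ 0.2 -0.5 -4.3] op 0.009 q [-0.31  0.39  0.13  1.31 -0.   -1.92]
bar slope dz/dy -0.0448 z0 0.2043 n 387
collar px [178.  44.] X -7.8..7.3 Y -193.2..-189.6 zmax 0.2206
collar px [192. 163.] X -7.8..7.2 Y -148.2..-143.9 zmax 0.2185
collar px [200. 238.] X -7.8..7.1 Y -114.3..-110.1 zmax 0.2168
collar px [210. 325.] X -7.8..7.3 Y -68.5..-64.1 zmax 0.2144
collar px [214. 463.] X -26.4..7.4 Y -79.6..24.5 zmax 0.2914
bartop n 10593 X -5.9..5.9 Y -206..-51 z 0.2112
red 38 [290. 208.] z 0.245 (array([619.4,  66.5]), 26.6, 8.5, -88.2)
red 34 [196. 244.] z 0.171 (array([534.5, 328.1]), 28.2, 8.3, 65.9)
red 34 [453. 248.] z 0.169 (array([ 517.2, -374.3]), 27.8, 9.3, 69.1)
[-2, 2, -3, 0.0, -0.001, -0.003] rows>=0.1
[-56, 0, 0, 0.0, 0.0, 0.0] rows>=1.3
[0, 0, 25, 0.0, 0.0, 0.0] rows>=0.6
```

View pics/w7.png

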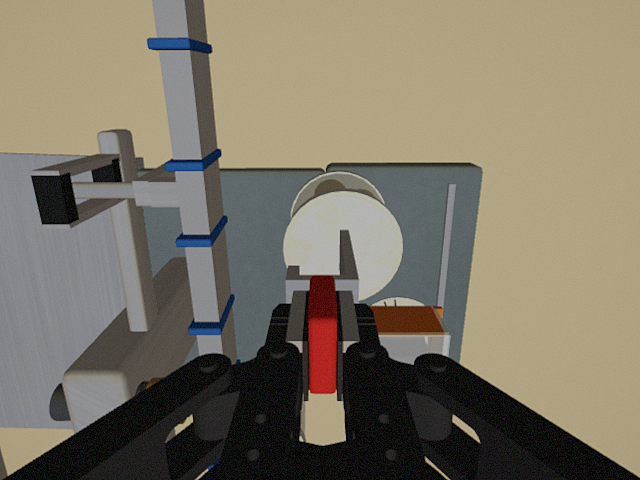

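The second canister is held in front of the inner right place, between collars at (200,238) and (210,325). I insert it and lower it.

Request:
{"op": "step_arm", "data": {
  "targets": [
    [-14, 2, -2, 0, 0, 0],
    [-28, 2, -3, 0, 0, 0],
    [-42, 2, -3, 0, 0, 0],
    [-58, 2, -3, 0, 0, 0],
    [-58, 2, -3, 0, 0, 0]
  ]
}}

```text
clock: 18.3
tcp_pos: [0.6288, -0.1151, 0.2444]
tcp_rot: [[-1.0, -0.031, -0.001], [-0.031, 1.0, -0.0], [0.001, -0.0, -1.0]]
ft_force: [-0.7, 0.1, -5.0]
opening: 0.0093
```

Request:
{"op": "step_arm", "data": {
  "targets": [
    [0, 0, 5, 0, 0, 0],
    [0, 0, 10, 0, 0, 0],
    [0, 0, 15, 0, 0, 0],
    [0, 0, 20, 0, 0, 0],
    [0, 0, 20, 0, 0, 0]
  ]
}}

```text
clock: 18.72
tcp_pos: [0.6271, -0.114, 0.2235]
tcp_rot: [[-0.999, -0.032, -0.002], [-0.032, 0.999, 0.001], [0.002, 0.001, -1.0]]
ft_force: [0.5, -0.1, -4.6]
opening: 0.009
```

Request:
{"op": "step_arm", "data": {
  "targets": [
    [0, 0, 2, 0, 0, 0],
    [0, 0, 4, 0, 0, 0],
    [0, 0, 6, 0, 0, 0],
    [0, 0, 8, 0, 0, 0],
    [0, 0, 8, 0, 0, 0]
  ]
}}

```text
clock: 19.13
tcp_pos: [0.6285, -0.1149, 0.2183]
tcp_rot: [[-0.999, -0.032, 0.001], [-0.032, 0.999, -0.002], [-0.001, -0.002, -1.0]]
ft_force: [-2.4, -2.0, 2.2]
opening: 0.0093
```

Run:
```python
from h import *
st_now();beam()
```

```text
t 19.13 [ 0.6285 -0.1149  0.2183] yaw -3.109 F [-2.4 -2.   2.2] op 0.009 q [-0.28  0.52  0.26  1.32 -0.   -1.88]
bar slope dz/dy -0.0019 z0 0.2039 n 429
```

Request:
{"op": "step_arm", "data": {
  "targets": [
    [0, 0, 0, 0, 0, 0],
    [0, 0, 0, 0, 0, 0],
    [0, 0, 0, 0, 0, 0],
    [0, 0, 0, 0, 0, 0],
    [0, 0, 0, 0, 0, 0]
  ],
  "hand": 0.35
}}

```text
clock: 19.6
tcp_pos: [0.6286, -0.114, 0.2169]
tcp_rot: [[-0.999, -0.033, 0.0], [-0.033, 0.999, 0.0], [-0.0, 0.0, -1.0]]
ft_force: [0.3, -0.2, -0.5]
opening: 0.0299
```

Request:
{"op": "step_arm", "data": {
  "targets": [
    [0, 0, -8, 0, 0, 0],
    [0, 0, -25, 0, 0, 0],
    [0, 0, -50, 0, 0, 0],
    [0, 0, -85, 0, 0, 0],
    [0, 0, -85, 0, 0, 0]
  ]
}}

```text
clock: 20.02
tcp_pos: [0.6305, -0.1146, 0.3098]
tcp_rot: [[-0.999, -0.032, 0.011], [-0.032, 0.999, -0.003], [-0.01, -0.003, -1.0]]
ft_force: [1.2, -1.1, 1.1]
opening: 0.03
```

Run:
```python
from h import *
st_now();beam();tops()
plan([(.54,-.03,.30,-3.2),(.51,.14,.30,-3.4),(.525,.312,.28,2.75)])
```

```text
t 20.02 [ 0.6305 -0.1146  0.3098] yaw -3.109 F [ 1.2 -1.1  1.1] op 0.030 q [-0.28  0.52  0.51  1.55  0.   -1.88]
bar slope dz/dy -0.0002 z0 0.2040 n 417
red 33 [290. 207.] z 0.250 (array([618.9,  65. ]), 24.3, 8.7, -85.8)
red 34 [196. 244.] z 0.172 (array([534.4, 328.1]), 26.9, 8.2, 67.7)
red 34 [453. 248.] z 0.170 (array([ 516.9, -374.9]), 27.6, 9.8, 62.4)
[87, 87, 4, -0.001, 0.005, 0.091] rows>=3.0
[40, 168, 0, 0.0, 0.0, 0.2] rows>=4.1
[29, 170, 20, 0.0, 0.0, 0.133] rows>=4.2
```

Request:
{"op": "step_arm", "data": {
  "targets": [
    [29, 29, 3, 0, 0, 0.09],
    [58, 58, 6, 0, 0, 0.09],
    [87, 87, 8, 0, 0, 0.09],
    [87, 87, 8, 0, 0, 0.09],
    [87, 87, 8, 0, 0, 0.09]
  ]
}}

```text
clock: 20.53
tcp_pos: [0.5354, -0.0283, 0.2925]
tcp_rot: [[-0.998, 0.055, -0.005], [0.055, 0.998, 0.001], [0.005, 0.001, -1.0]]
ft_force: [0.5, -0.6, 0.2]
opening: 0.0298
```

Request:
{"op": "step_arm", "data": {
  "targets": [
    [40, 168, 0, 0, 0, 0.2],
    [40, 168, 0, 0, 0, 0.2],
    [40, 168, 0, 0, 0, 0.2],
    [40, 168, 0, 0, 0, 0.2],
    [40, 168, 0, 0, 0, 0.2]
  ]
}}

```text
clock: 20.95
tcp_pos: [0.5081, 0.1445, 0.2939]
tcp_rot: [[-0.968, 0.25, -0.0], [0.25, 0.968, 0.003], [0.001, 0.003, -1.0]]
ft_force: [0.8, 0.2, 0.4]
opening: 0.0301
```

Request:
{"op": "step_arm", "data": {
  "targets": [
    [29, 170, 20, 0, 0, 0.133],
    [29, 170, 20, 0, 0, 0.133],
    [29, 170, 20, 0, 0, 0.133],
    [29, 170, 20, 0, 0, 0.133],
    [29, 170, 20, 0, 0, 0.133]
  ]
}}

```text
clock: 21.37
tcp_pos: [0.5243, 0.3165, 0.2718]
tcp_rot: [[-0.926, 0.377, -0.001], [0.377, 0.926, 0.002], [0.002, 0.001, -1.0]]
ft_force: [-0.2, -0.4, -0.3]
opening: 0.0299
```

Request:
{"op": "step_arm", "data": {
  "targets": [
    [0, 0, 0, 0, 0, 0],
    [0, 0, 0, 0, 0, 0],
    [0, 0, 0, 0, 0, 0]
  ]
}}

```text
clock: 21.62
tcp_pos: [0.5244, 0.3104, 0.2741]
tcp_rot: [[-0.924, 0.382, 0.0], [0.382, 0.924, -0.001], [-0.001, -0.001, -1.0]]
ft_force: [-0.2, 0.1, 0.8]
opening: 0.0299
```

Run:
```python
from h import *
st_now();tab(.534,.328,"pics/w8.png");beam();tops()
```

```text
t 21.62 [0.5244 0.3104 0.2741] yaw 2.749 F [-0.2  0.1  0.8] op 0.030 q [ 0.43  0.45  0.3   1.42 -0.   -0.75]
tab n 560 z 0.1676 (array([535.3, 327. ]), 29.4, 9.4, 64.8)
bar slope dz/dy -0.0017 z0 0.2042 n 609
red 33 [358. 203.] z 0.250 (array([ 628.1, -112.4]), 26.8, 8.2, -85.4)
red 33 [290. 207.] z 0.249 (array([619.2,  65. ]), 24.5, 8.3, -83.2)
red 21 [198. 245.] z 0.173 (array([521. , 303.8]), 60.2, 8.1, 59.7)
red 34 [453. 248.] z 0.170 (array([ 516.9, -373.8]), 27.9, 10.0, 62.7)
```

View pics/w8.png

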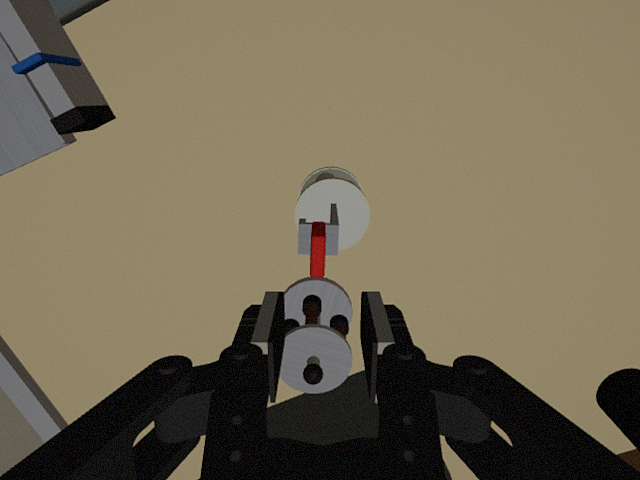

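The view shows the far-left canister's tab at (318,250) with the stamp holder behind it at (315,330). The jaws need a small turn to yaw 2.70.

Run:
```python
from h import *
a=st(-.055,.17)
plan([(.535,.327,.20,2.702),(.535,.327,.136,2.702),(.535,.327,.241,2.702),(*a,.241,SY-np.pi)])
```

```text
[-3, 20, 75, 0.0, 0.001, 0.047] rows>=1.9
[0, 0, 64, 0.0, 0.0, 0.0] rows>=1.5
[0, 0, -105, 0.0, 0.0, 0.0] rows>=2.5
[-103, -155, 0, 0.0, 0.0, -0.474] rows>=4.5
```

Request:
{"op": "step_arm", "data": {
  "targets": [
    [-1, 10, 25, 0, 0, 0.047],
    [-3, 20, 50, 0, 0, 0.047],
    [-3, 20, 75, 0, 0, 0.047],
    [-3, 20, 75, 0, 0, 0.047],
    [-3, 20, 75, 0, 0, 0.047]
  ]
}}

```text
clock: 22.18
tcp_pos: [0.5329, 0.3276, 0.1982]
tcp_rot: [[-0.905, 0.425, -0.003], [0.425, 0.905, -0.002], [0.002, -0.003, -1.0]]
ft_force: [0.1, 0.1, 0.4]
opening: 0.03
```

Request:
{"op": "step_arm", "data": {
  "targets": [
    [0, 0, 16, 0, 0, 0],
    [0, 0, 32, 0, 0, 0],
    [0, 0, 48, 0, 0, 0],
    [0, 0, 63, 0, 0, 0],
    [0, 0, 63, 0, 0, 0]
  ]
}}

```text
clock: 22.6
tcp_pos: [0.5336, 0.3283, 0.1357]
tcp_rot: [[-0.905, 0.425, -0.001], [0.425, 0.905, -0.001], [0.001, -0.001, -1.0]]
ft_force: [-1.0, -1.0, -0.1]
opening: 0.03
```

Request:
{"op": "step_arm", "data": {
  "targets": [
    [0, 0, 0, 0, 0, 0],
    [0, 0, 0, 0, 0, 0],
    [0, 0, 0, 0, 0, 0],
    [0, 0, 0, 0, 0, 0],
    [0, 0, 0, 0, 0, 0]
  ],
  "hand": 0,
  "force": 50
}}

```text
clock: 23.02
tcp_pos: [0.5357, 0.3295, 0.1385]
tcp_rot: [[-0.906, 0.424, 0.004], [0.424, 0.906, 0.001], [-0.003, 0.003, -1.0]]
ft_force: [0.6, -1.9, 7.4]
opening: 0.009
```

Request:
{"op": "step_arm", "data": {
  "targets": [
    [0, 0, -10, 0, 0, 0],
    [0, 0, -35, 0, 0, 0],
    [0, 0, -70, 0, 0, 0],
    [0, 0, -103, 0, 0, 0],
    [0, 0, -103, 0, 0, 0]
  ]
}}

```text
clock: 23.43
tcp_pos: [0.5364, 0.3307, 0.2467]
tcp_rot: [[-0.906, 0.424, 0.009], [0.424, 0.906, 0.005], [-0.006, 0.009, -1.0]]
ft_force: [0.4, -0.4, -2.4]
opening: 0.0091
```

Request:
{"op": "step_arm", "data": {
  "targets": [
    [-20, -31, 0, 0, 0, -0.09],
    [-41, -62, 0, 0, 0, -0.19],
    [-62, -93, 0, 0, 0, -0.28],
    [-82, -124, 0, 0, 0, -0.38],
    [-103, -155, 0, 0, 0, -0.474]
  ]
}}

```text
clock: 23.85
tcp_pos: [0.5605, 0.1437, 0.238]
tcp_rot: [[-0.999, -0.042, -0.002], [-0.042, 0.999, 0.0], [0.002, 0.0, -1.0]]
ft_force: [0.1, -0.2, -3.9]
opening: 0.0095
```

Request:
{"op": "step_arm", "data": {
  "targets": [
    [0, 0, 0, 0, 0, 0],
    [0, 0, 0, 0, 0, 0],
    [0, 0, 0, 0, 0, 0]
  ]
}}

```text
clock: 24.1
tcp_pos: [0.561, 0.1451, 0.2383]
tcp_rot: [[-0.999, -0.035, -0.002], [-0.035, 0.999, 0.001], [0.002, 0.001, -1.0]]
ft_force: [0.2, 0.5, -4.7]
opening: 0.0093
```

Run:
```python
from h import *
st_now();beam();look(.17,"pics/w9.png");tops()
b=st(-.055,.17);c=st(.001,.17)
plan([(*b,.240,SY-np.pi),(*c,.240,SY-np.pi),(*c,.22,SY-np.pi)])
```

```text
t 24.10 [0.561  0.1451 0.2383] yaw -3.107 F [ 0.2  0.5 -4.7] op 0.009 q [ 0.14  0.39  0.11  1.3   0.   -1.46]
bar slope dz/dy 0.0025 z0 0.2048 n 517
collar px [181.  30.] X -7.7..7.4 Y 65.8..69.2 zmax 0.2117
collar px [193. 150.] X -7.7..7.4 Y 111.2..115.0 zmax 0.2117
collar px [201. 225.] X -7.7..7.0 Y 145.0..148.7 zmax 0.2116
collar px [209. 315.] X -7.7..7.3 Y 190.6..194.7 zmax 0.2113
bartop n 9405 X -13.9..5.8 Y 57..214 z 0.2049
red 34 [358. 203.] z 0.251 (array([ 627.7, -112.7]), 26.8, 9.0, -89.4)
red 33 [290. 207.] z 0.251 (array([617.9,  64.8]), 24.0, 10.2, 86.8)
red 34 [453. 248.] z 0.171 (array([ 516.9, -373.6]), 27.0, 8.2, 64.2)
[-1, -4, -1, 0.0, -0.001, 0.004] rows>=0.1
[-56, 0, 0, 0.0, 0.0, 0.0] rows>=1.3
[0, 0, 20, 0.0, 0.0, 0.0] rows>=0.5
```

View pics/w9.png

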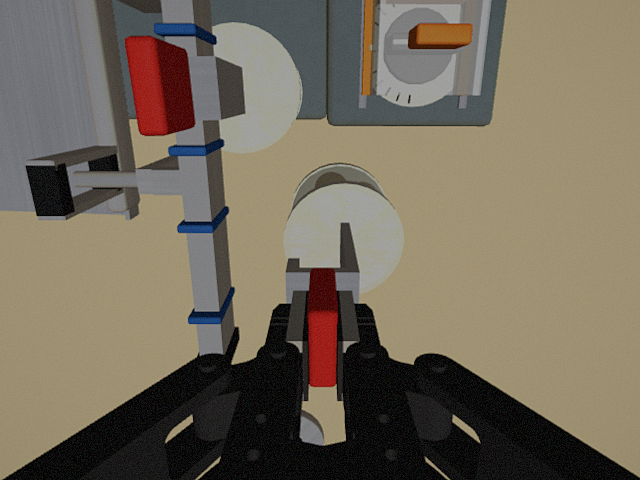

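The third canister is held in front of the outer left place, between collars at (201,225) and (209,315), and the first hangs properly at the inner left. I insert it and lower it slowly.

Request:
{"op": "step_arm", "data": {
  "targets": [
    [-14, -3, -2, 0, 0, 0],
    [-28, -3, -2, 0, 0, 0],
    [-42, -3, -2, 0, 0, 0],
    [-57, -3, -2, 0, 0, 0],
    [-57, -3, -2, 0, 0, 0]
  ]
}}

```text
clock: 24.67
tcp_pos: [0.6201, 0.1454, 0.2401]
tcp_rot: [[-0.999, -0.038, -0.0], [-0.038, 0.999, 0.0], [0.0, 0.0, -1.0]]
ft_force: [-0.8, 1.1, -6.1]
opening: 0.0093
```

Request:
{"op": "step_arm", "data": {
  "targets": [
    [0, 0, 5, 0, 0, 0],
    [0, 0, 10, 0, 0, 0],
    [0, 0, 15, 0, 0, 0],
    [0, 0, 20, 0, 0, 0],
    [0, 0, 22, 0, 0, 0]
  ]
}}

```text
clock: 25.08
tcp_pos: [0.6176, 0.1443, 0.2179]
tcp_rot: [[-0.999, -0.037, -0.002], [-0.037, 0.999, -0.0], [0.002, -0.0, -1.0]]
ft_force: [0.3, 0.5, -4.0]
opening: 0.0095
```

Request:
{"op": "step_arm", "data": {
  "targets": [
    [0, 0, 2, 0, 0, 0],
    [0, 0, 4, 0, 0, 0],
    [0, 0, 6, 0, 0, 0],
    [0, 0, 8, 0, 0, 0],
    [0, 0, 8, 0, 0, 0]
  ]
}}

```text
clock: 25.5
tcp_pos: [0.6187, 0.1445, 0.2113]
tcp_rot: [[-0.999, -0.037, 0.0], [-0.037, 0.999, 0.001], [-0.0, 0.001, -1.0]]
ft_force: [-0.7, 1.1, -1.9]
opening: 0.009
```

Run:
```python
from h import *
st_now();beam()
```

```text
t 25.50 [0.6187 0.1445 0.2113] yaw -3.105 F [-0.7  1.1 -1.9] op 0.009 q [ 0.13  0.51  0.23  1.3   0.   -1.48]
bar slope dz/dy -0.0391 z0 0.2043 n 498
```

Request:
{"op": "step_arm", "data": {
  "targets": [
    [0, 0, 1, 0, 0, 0],
    [0, 0, 2, 0, 0, 0],
    [0, 0, 4, 0, 0, 0],
    [0, 0, 5, 0, 0, 0],
    [0, 0, 6, 0, 0, 0]
  ]
}}

```text
clock: 25.97
tcp_pos: [0.619, 0.1447, 0.2054]
tcp_rot: [[-0.999, -0.037, 0.001], [-0.037, 0.999, 0.001], [-0.001, 0.001, -1.0]]
ft_force: [-1.1, 3.4, 2.9]
opening: 0.0094
```

Request:
{"op": "step_arm", "data": {
  "targets": [
    [0, 0, 0, 0, 0, 0],
    [0, 0, 0, 0, 0, 0],
    [0, 0, 0, 0, 0, 0]
  ]
}}

```text
clock: 26.22
tcp_pos: [0.6189, 0.1443, 0.205]
tcp_rot: [[-0.999, -0.036, 0.0], [-0.036, 0.999, 0.0], [-0.0, 0.0, -1.0]]
ft_force: [-1.2, 2.9, -0.6]
opening: 0.0094
```

Run:
```python
from h import *
st_now();beam()
```

```text
t 26.22 [0.6189 0.1443 0.205 ] yaw -3.105 F [-1.2  2.9 -0.6] op 0.009 q [ 0.13  0.51  0.22  1.28  0.   -1.48]
bar slope dz/dy -0.0713 z0 0.2051 n 510
```

Request:
{"op": "step_arm", "data": {
  "targets": [
    [0, 0, 1, 0, 0, 0],
    [0, 0, 2, 0, 0, 0],
    [0, 0, 2, 0, 0, 0],
    [0, 0, 2, 0, 0, 0]
  ]
}}

```text
clock: 26.6
tcp_pos: [0.6188, 0.1443, 0.2031]
tcp_rot: [[-0.999, -0.036, 0.0], [-0.036, 0.999, 0.0], [-0.0, 0.0, -1.0]]
ft_force: [0.2, 3.4, 1.1]
opening: 0.0091
```

Request:
{"op": "step_arm", "data": {
  "targets": [
    [0, 0, 0, 0, 0, 0],
    [0, 0, 0, 0, 0, 0],
    [0, 0, 0, 0, 0, 0],
    [0, 0, 0, 0, 0, 0],
    [0, 0, 0, 0, 0, 0]
  ],
  "hand": 0.35
}}

```text
clock: 27.02
tcp_pos: [0.6187, 0.1438, 0.203]
tcp_rot: [[-0.999, -0.036, -0.0], [-0.036, 0.999, -0.0], [0.0, -0.0, -1.0]]
ft_force: [-0.4, 0.3, -0.5]
opening: 0.0299
```

Run:
```python
from h import *
st_now();beam()
```

```text
t 27.02 [0.6187 0.1438 0.203 ] yaw -3.106 F [-0.4  0.3 -0.5] op 0.030 q [ 0.13  0.51  0.22  1.28 -0.   -1.48]
bar slope dz/dy -0.0796 z0 0.2050 n 526
```

Request:
{"op": "step_arm", "data": {
  "targets": [
    [0, 0, -8, 0, 0, 0],
    [0, 0, -25, 0, 0, 0],
    [0, 0, -50, 0, 0, 0],
    [0, 0, -90, 0, 0, 0],
    [0, 0, -90, 0, 0, 0]
  ]
}}

```text
clock: 27.48
tcp_pos: [0.6211, 0.1444, 0.3017]
tcp_rot: [[-0.999, -0.036, 0.012], [-0.036, 0.999, 0.001], [-0.012, 0.001, -1.0]]
ft_force: [-0.3, -0.4, 1.3]
opening: 0.0298
```

Run:
```python
from h import *
st_now();beam();tops()
plan([(.52,.04,.30,3.1),(.47,-.14,.30,2.9),(.50,-.33,.28,2.68)])
```

```text
t 27.48 [0.6211 0.1444 0.3017] yaw -3.105 F [-0.3 -0.4  1.3] op 0.030 q [ 0.13  0.51  0.47  1.52 -0.   -1.48]
bar slope dz/dy -0.0723 z0 0.2052 n 502
red 40 [356. 203.] z 0.257 (array([ 627.7, -107.2]), 26.2, 10.1, -86.9)
red 38 [289. 208.] z 0.243 (array([620.1,  69.2]), 26.9, 9.8, -88.0)
red 34 [453. 248.] z 0.172 (array([ 517.5, -373.9]), 28.7, 9.3, 67.3)
red 8 [ 60. 344.] z 0.141 (array([266.6, 700.8]), 6.7, 5.7, -74.1)
[104, -101, -5, 0.001, 0.006, 0.078] rows>=3.5
[42, -182, 0, 0.0, 0.0, 0.2] rows>=4.5
[-75, -177, 20, 0.0, 0.0, 0.22] rows>=4.6
```

Request:
{"op": "step_arm", "data": {
  "targets": [
    [35, -34, 0, 0, 0, 0.078],
    [70, -68, 0, 0, 0, 0.078],
    [104, -101, 0, 0, 0, 0.078],
    [104, -101, 0, 0, 0, 0.078],
    [104, -101, 0, 0, 0, 0.078]
  ]
}}

```text
clock: 28.0
tcp_pos: [0.5147, 0.037, 0.2925]
tcp_rot: [[-0.999, 0.045, -0.003], [0.045, 0.999, -0.001], [0.003, -0.001, -1.0]]
ft_force: [0.6, -0.0, -0.7]
opening: 0.03
```

Request:
{"op": "step_arm", "data": {
  "targets": [
    [42, -182, 0, 0, 0, 0.2],
    [42, -182, 0, 0, 0, 0.2],
    [42, -182, 0, 0, 0, 0.2],
    [42, -182, 0, 0, 0, 0.2],
    [42, -182, 0, 0, 0, 0.2]
  ]
}}

```text
clock: 28.42
tcp_pos: [0.4677, -0.1438, 0.2922]
tcp_rot: [[-0.97, 0.242, -0.001], [0.242, 0.97, -0.001], [0.001, -0.001, -1.0]]
ft_force: [0.7, 0.3, -0.7]
opening: 0.0296
```

Request:
{"op": "step_arm", "data": {
  "targets": [
    [-75, -177, 20, 0, 0, 0.22],
    [-75, -177, 20, 0, 0, 0.22],
    [-75, -177, 20, 0, 0, 0.22],
    [-75, -177, 20, 0, 0, 0.22],
    [-75, -177, 20, 0, 0, 0.22]
  ]
}}

```text
clock: 28.83
tcp_pos: [0.4995, -0.3338, 0.2709]
tcp_rot: [[-0.894, 0.447, -0.001], [0.447, 0.894, 0.0], [0.001, -0.0, -1.0]]
ft_force: [0.8, 0.8, 0.3]
opening: 0.0299
```

Request:
{"op": "step_arm", "data": {
  "targets": [
    [0, -15, 0, 0, 0, 0],
    [-5, -25, 0, 0, 0, 0],
    [-5, -25, 0, 0, 0, 0],
    [-5, -25, 0, 0, 0, 0],
    [-5, -25, 0, 0, 0, 0]
  ]
}}

```text
clock: 29.25
tcp_pos: [0.493, -0.3535, 0.2735]
tcp_rot: [[-0.896, 0.444, 0.0], [0.444, 0.896, 0.0], [-0.0, 0.001, -1.0]]
ft_force: [-0.6, 1.0, -0.3]
opening: 0.0297
```

Run:
```python
from h import *
st_now();tab(.517,-.374,"pics/w10.png");beam();tops()
```

```text
t 29.25 [ 0.493  -0.3535  0.2735] yaw 2.682 F [-0.6  1.  -0.3] op 0.030 q [-0.73  0.44  0.29  1.42  0.   -1.84]
tab n 652 z 0.1676 (array([ 516.5, -376.1]), 29.1, 9.8, 63.3)
bar slope dz/dy -0.0672 z0 0.2058 n 594
red 39 [356. 203.] z 0.259 (array([ 627.4, -107. ]), 26.8, 9.5, -88.6)
red 38 [289. 208.] z 0.243 (array([619.8,  69.3]), 27.0, 9.3, 89.4)
red 36 [260. 210.] z 0.237 (array([616.4, 146.2]), 27.4, 9.7, -79.2)
```

View pics/w10.png

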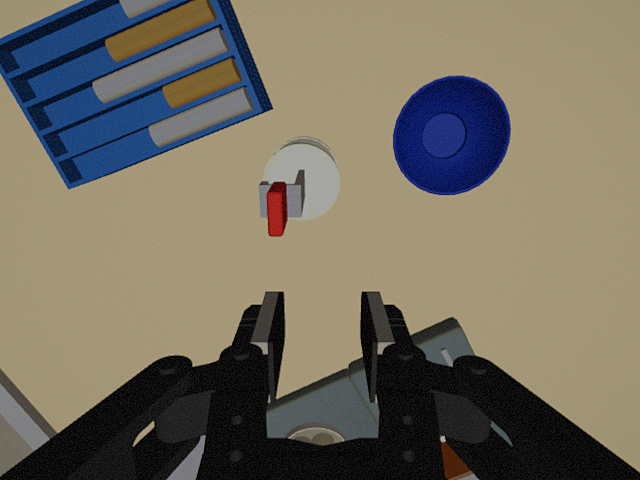

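The far-right canister's tab is at (277,210), clear of the trays and dish, and the jaw yaw matches. The hung tabs' heights put the bar at about -0.087 rad. I grasp and carry it higher, since the right side of the bar is up about 15 mm.

Run:
```python
from h import *
a=st(-.055,-.17)
plan([(.5163,-.376,.20,2.676),(.5163,-.376,.136,2.676),(.5163,-.376,.255,2.676),(*a,.256,SY-np.pi)])
```

```text
[-31, -10, 74, 0.0, 0.001, 0.006] rows>=1.9
[0, 0, 64, 0.0, 0.0, 0.0] rows>=1.5
[0, 0, -119, 0.0, 0.0, 0.0] rows>=2.9
[29, 186, -1, 0.0, 0.0, -0.5] rows>=4.5
```

Request:
{"op": "step_arm", "data": {
  "targets": [
    [-16, -5, 25, 0, 0, 0.006],
    [-31, -10, 50, 0, 0, 0.006],
    [-31, -10, 74, 0, 0, 0.006],
    [-31, -10, 74, 0, 0, 0.006],
    [-31, -10, 74, 0, 0, 0.006]
  ]
}}

```text
clock: 29.82
tcp_pos: [0.5151, -0.3761, 0.198]
tcp_rot: [[-0.893, 0.45, -0.003], [0.45, 0.893, 0.003], [0.004, 0.001, -1.0]]
ft_force: [0.5, -0.3, 0.3]
opening: 0.0299
```

Request:
{"op": "step_arm", "data": {
  "targets": [
    [0, 0, 16, 0, 0, 0],
    [0, 0, 32, 0, 0, 0],
    [0, 0, 48, 0, 0, 0],
    [0, 0, 63, 0, 0, 0],
    [0, 0, 63, 0, 0, 0]
  ]
}}

```text
clock: 30.23
tcp_pos: [0.5155, -0.3768, 0.1356]
tcp_rot: [[-0.893, 0.45, -0.001], [0.45, 0.893, 0.001], [0.002, 0.001, -1.0]]
ft_force: [-0.8, 1.5, -0.3]
opening: 0.0298
```

Request:
{"op": "step_arm", "data": {
  "targets": [
    [0, 0, 0, 0, 0, 0],
    [0, 0, 0, 0, 0, 0],
    [0, 0, 0, 0, 0, 0],
    [0, 0, 0, 0, 0, 0],
    [0, 0, 0, 0, 0, 0]
  ],
  "hand": 0,
  "force": 50
}}

```text
clock: 30.65
tcp_pos: [0.517, -0.3784, 0.1384]
tcp_rot: [[-0.893, 0.451, 0.003], [0.451, 0.893, -0.002], [-0.003, -0.0, -1.0]]
ft_force: [-0.8, 1.1, 7.4]
opening: 0.0088
```

Request:
{"op": "step_arm", "data": {
  "targets": [
    [0, 0, -10, 0, 0, 0],
    [0, 0, -35, 0, 0, 0],
    [0, 0, -75, 0, 0, 0],
    [0, 0, -115, 0, 0, 0],
    [0, 0, -115, 0, 0, 0]
  ]
}}

```text
clock: 31.07
tcp_pos: [0.5185, -0.3801, 0.2604]
tcp_rot: [[-0.893, 0.451, 0.01], [0.451, 0.893, -0.009], [-0.013, -0.003, -1.0]]
ft_force: [1.6, -0.3, -2.4]
opening: 0.009
```

Request:
{"op": "step_arm", "data": {
  "targets": [
    [6, 37, 0, 0, 0, -0.1],
    [12, 74, 0, 0, 0, -0.2],
    [18, 111, 0, 0, 0, -0.3],
    [24, 148, 0, 0, 0, -0.4],
    [29, 186, 0, 0, 0, -0.5]
  ]
}}

```text
clock: 31.48
tcp_pos: [0.5736, -0.1971, 0.2506]
tcp_rot: [[-0.999, -0.037, -0.001], [-0.037, 0.999, 0.001], [0.001, 0.001, -1.0]]
ft_force: [0.8, -0.2, -4.3]
opening: 0.009
```

Request:
{"op": "step_arm", "data": {
  "targets": [
    [0, 0, 0, 0, 0, 0],
    [0, 0, 0, 0, 0, 0],
    [0, 0, 0, 0, 0, 0]
  ]
}}

```text
clock: 31.73
tcp_pos: [0.5738, -0.1985, 0.2506]
tcp_rot: [[-0.999, -0.033, -0.001], [-0.033, 0.999, -0.0], [0.001, -0.0, -1.0]]
ft_force: [-0.9, -0.5, -4.7]
opening: 0.0092
```

Run:
```python
from h import *
st_now();look(-.17,"pics/w11.png");tops()
b=st(-.055,-.17);c=st(.001,-.17)
plan([(*b,.256,SY-np.pi),(*c,.256,SY-np.pi)])
```

```text
t 31.73 [ 0.5738 -0.1985  0.2506] yaw -3.109 F [-0.9 -0.5 -4.7] op 0.009 q [-0.44  0.44  0.23  1.36 -0.   -2.04]
collar px [204. 241.] X -7.9..7.1 Y -193.9..-188.8 zmax 0.2272
collar px [215. 325.] X -7.8..7.3 Y -148.4..-142.8 zmax 0.2235
collar px [237. 356.] X -29.6..-6.0 Y -179.3..-112.9 zmax 0.2932
bartop n 4431 X -5.9..6.0 Y -214..-125 z 0.2189
red 39 [356. 203.] z 0.257 (array([ 627.2, -107. ]), 26.5, 9.1, -86.3)
red 38 [289. 208.] z 0.242 (array([619.6,  69.5]), 27.0, 9.9, 87.1)
red 36 [260. 210.] z 0.238 (array([616.4, 146.5]), 27.1, 9.2, -82.3)
red 8 [ 60. 344.] z 0.144 (array([266.5, 699.3]), 5.5, 5.0, -42.8)
[0, 3, -5, -0.0, -0.001, -0.003] rows>=0.1
[-56, 0, 0, 0.0, 0.0, 0.0] rows>=1.3
```

View pics/w11.png

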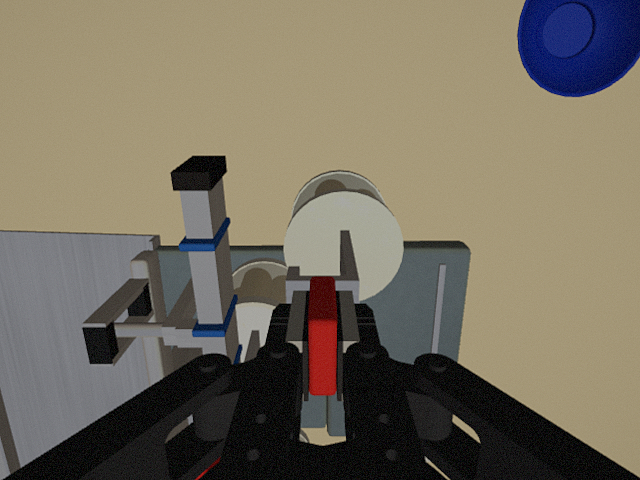

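The fourth canister is in front of the outer right place, between collars at (204,241) and (215,325). The bar there is at z = 219 mm. I insert it and lower it slowly.

Request:
{"op": "step_arm", "data": {
  "targets": [
    [0, 3, -4, 0, 0, 0],
    [0, 3, -4, 0, 0, 0],
    [-14, 3, -4, 0, 0, 0],
    [-28, 3, -4, 0, 0, 0],
    [-42, 3, -4, 0, 0, 0]
  ]
}}

```text
clock: 32.25
tcp_pos: [0.6161, -0.1952, 0.2555]
tcp_rot: [[-1.0, -0.031, 0.001], [-0.031, 1.0, -0.0], [-0.001, -0.0, -1.0]]
ft_force: [0.3, 0.4, -4.7]
opening: 0.0093
```

Request:
{"op": "step_arm", "data": {
  "targets": [
    [-14, 0, 0, 0, 0, 0],
    [-14, 0, 0, 0, 0, 0],
    [-14, 0, 0, 0, 0, 0],
    [-14, 0, 0, 0, 0, 0]
  ]
}}

```text
clock: 32.58
tcp_pos: [0.6293, -0.1943, 0.255]
tcp_rot: [[-0.999, -0.032, -0.0], [-0.032, 0.999, 0.0], [0.0, 0.0, -1.0]]
ft_force: [-0.4, -0.4, -4.6]
opening: 0.0088
```

Request:
{"op": "step_arm", "data": {
  "targets": [
    [0, 0, 5, 0, 0, 0],
    [0, 0, 10, 0, 0, 0],
    [0, 0, 15, 0, 0, 0],
    [0, 0, 20, 0, 0, 0],
    [0, 0, 22, 0, 0, 0]
  ]
}}

```text
clock: 33.0
tcp_pos: [0.6291, -0.1937, 0.2317]
tcp_rot: [[-0.999, -0.032, -0.002], [-0.032, 0.999, 0.001], [0.002, 0.001, -1.0]]
ft_force: [-0.1, -0.6, -3.7]
opening: 0.0087
```

Request:
{"op": "step_arm", "data": {
  "targets": [
    [0, 0, 2, 0, 0, 0],
    [0, 0, 4, 0, 0, 0],
    [0, 0, 6, 0, 0, 0],
    [0, 0, 8, 0, 0, 0],
    [0, 0, 9, 0, 0, 0]
  ]
}}

```text
clock: 33.42
tcp_pos: [0.63, -0.1944, 0.2245]
tcp_rot: [[-0.999, -0.032, 0.001], [-0.032, 0.999, -0.001], [-0.001, -0.001, -1.0]]
ft_force: [-1.6, -1.1, -0.8]
opening: 0.0089
```

Run:
```python
from h import *
st_now();beam();tops()
```

```text
t 33.42 [ 0.63   -0.1944  0.2245] yaw -3.109 F [-1.6 -1.1 -0.8] op 0.009 q [-0.4   0.56  0.36  1.36 -0.   -2.  ]
bar slope dz/dy -0.0316 z0 0.2053 n 448
red 33 [357. 203.] z 0.253 (array([ 627.9, -109.9]), 26.6, 8.1, -85.1)
red 36 [261. 209.] z 0.245 (array([615.6, 144.1]), 29.1, 9.3, -80.2)
red 38 [290. 208.] z 0.247 (array([618.6,  66.4]), 26.5, 9.7, 88.0)
red 8 [ 60. 344.] z 0.144 (array([266.1, 700.4]), 8.8, 6.3, -38.7)
```

Request:
{"op": "step_arm", "data": {
  "targets": [
    [0, 0, 2, 0, 0, 0],
    [0, 0, 4, 0, 0, 0],
    [0, 0, 6, 0, 0, 0],
    [0, 0, 7, 0, 0, 0],
    [0, 0, 7, 0, 0, 0]
  ]
}}

```text
clock: 33.93
tcp_pos: [0.6302, -0.1942, 0.2172]
tcp_rot: [[-0.999, -0.032, 0.001], [-0.032, 0.999, -0.0], [-0.001, -0.0, -1.0]]
ft_force: [0.3, -2.4, 1.1]
opening: 0.009
```

Request:
{"op": "step_arm", "data": {
  "targets": [
    [0, 0, 0, 0, 0, 0],
    [0, 0, 0, 0, 0, 0],
    [0, 0, 0, 0, 0, 0]
  ]
}}

```text
clock: 34.18
tcp_pos: [0.6301, -0.1939, 0.217]
tcp_rot: [[-0.999, -0.032, 0.0], [-0.032, 0.999, 0.0], [-0.0, 0.0, -1.0]]
ft_force: [0.9, -3.8, 0.0]
opening: 0.0091
```

Run:
```python
from h import *
st_now();beam();tops()
```

```text
t 34.18 [ 0.6301 -0.1939  0.217 ] yaw -3.109 F [ 0.9 -3.8  0. ] op 0.009 q [-0.39  0.56  0.34  1.35  0.   -2.  ]
bar slope dz/dy 0.0023 z0 0.2047 n 419
red 37 [358. 203.] z 0.251 (array([ 628.5, -112.1]), 27.3, 9.7, -82.5)
red 35 [261. 209.] z 0.250 (array([615.7, 141.9]), 27.6, 8.6, -79.9)
red 34 [290. 207.] z 0.252 (array([619.3,  64. ]), 26.5, 8.8, -84.8)
```

Request:
{"op": "step_arm", "data": {
  "targets": [
    [0, 0, 0, 0, 0, 0],
    [0, 0, 0, 0, 0, 0],
    [0, 0, 0, 0, 0, 0],
    [0, 0, 0, 0, 0, 0],
    [0, 0, 0, 0, 0, 0]
  ],
  "hand": 0.35
}}

```text
clock: 34.7
tcp_pos: [0.6298, -0.1935, 0.2169]
tcp_rot: [[-0.999, -0.033, -0.0], [-0.033, 0.999, 0.001], [0.0, 0.001, -1.0]]
ft_force: [0.3, 0.6, 0.1]
opening: 0.0297
```

Request:
{"op": "step_arm", "data": {
  "targets": [
    [0, 0, -8, 0, 0, 0],
    [0, 0, -25, 0, 0, 0],
    [0, 0, -50, 0, 0, 0],
    [0, 0, -90, 0, 0, 0],
    [0, 0, -90, 0, 0, 0]
  ]
}}

```text
clock: 35.12
tcp_pos: [0.6318, -0.1946, 0.316]
tcp_rot: [[-0.999, -0.032, 0.011], [-0.032, 0.999, -0.004], [-0.011, -0.005, -1.0]]
ft_force: [0.2, 0.2, 0.5]
opening: 0.0298
```

Request:
{"op": "step_arm", "data": {
  "targets": [
    [40, 0, 0, 0, 0, 0],
    [80, 0, 0, 0, 0, 0],
    [120, 0, 0, 0, 0, 0],
    [160, 0, 0, 0, 0, 0],
    [180, 0, 0, 0, 0, 0]
  ]
}}

```text
clock: 35.53
tcp_pos: [0.4461, -0.1991, 0.3078]
tcp_rot: [[-1.0, -0.031, -0.001], [-0.031, 1.0, -0.0], [0.001, -0.0, -1.0]]
ft_force: [-0.0, 0.4, 0.6]
opening: 0.03
```

Request:
{"op": "step_arm", "data": {
  "targets": [
    [0, -41, 0, 0, 0, 0],
    [0, -82, 0, 0, 0, 0],
    [0, -90, 0, 0, 0, 0],
    [0, -90, 0, 0, 0, 0],
    [0, -90, 0, 0, 0, 0]
  ]
}}

```text
clock: 35.95
tcp_pos: [0.4529, -0.2898, 0.3074]
tcp_rot: [[-1.0, -0.031, 0.001], [-0.031, 1.0, 0.001], [-0.001, 0.0, -1.0]]
ft_force: [-1.0, 0.6, 0.2]
opening: 0.0297
```

Request:
{"op": "step_arm", "data": {
  "targets": [
    [0, 0, 0, 0, 0, 0],
    [0, 0, 0, 0, 0, 0],
    [0, 0, 0, 0, 0, 0],
    [0, 0, 0, 0, 0, 0],
    [0, 0, 0, 0, 0, 0]
  ]
}}

```text
clock: 36.37
tcp_pos: [0.453, -0.289, 0.3072]
tcp_rot: [[-0.999, -0.033, 0.0], [-0.033, 0.999, 0.0], [-0.0, 0.0, -1.0]]
ft_force: [0.2, 0.3, -0.7]
opening: 0.0301
```

Request:
{"op": "step_arm", "data": {
  "targets": [
    [0, 0, 0, 0, 0, 0],
    [0, 0, 0, 0, 0, 0],
    [0, 0, 0, 0, 0, 0],
    [0, 0, 0, 0, 0, 0],
    [0, 0, 0, 0, 0, 0]
  ]
}}

```text
clock: 36.78
tcp_pos: [0.4529, -0.2897, 0.307]
tcp_rot: [[-0.999, -0.032, 0.0], [-0.032, 0.999, 0.0], [-0.0, 0.0, -1.0]]
ft_force: [-0.5, -0.5, 0.0]
opening: 0.03
```

Request:
{"op": "step_arm", "data": {
  "targets": [
    [0, 0, 0, 0, 0, 0],
    [0, 0, 0, 0, 0, 0],
    [0, 0, 0, 0, 0, 0],
    [0, 0, 0, 0, 0, 0],
    [0, 0, 0, 0, 0, 0]
  ]
}}

```text
clock: 37.2
tcp_pos: [0.4529, -0.2897, 0.307]
tcp_rot: [[-0.999, -0.032, 0.0], [-0.032, 0.999, 0.0], [-0.0, 0.0, -1.0]]
ft_force: [0.1, -0.0, -0.1]
opening: 0.0298
```

Run:
```python
from h import *
st_now();p,W,hs=beam();tops()
t=orange(hs)&(W[...,2]>.1)&(W[...,2]<.12);print("guard tab",rect(W[t]))
q,_=arm.camera("scene")
a=cv2.resize(p[185:325,180:460],(560,280),interpolation=cv2.INTER_CUBIC);b=cv2.resize(q[150:300,220:440],(440,300),interpolation=cv2.INTER_CUBIC)
o=np.zeros((590,560,3),np.uint8);o[:280]=a;o[285:585,:440]=b;cv2.imwrite("pics/f.png",o[:,:,::-1])
```

```text
t 37.20 [ 0.4529 -0.2897  0.307 ] yaw -3.109 F [ 0.1 -0.  -0.1] op 0.030 q [-0.69  0.29  0.16  1.43  0.   -2.29]
bar slope dz/dy 0.0035 z0 0.2052 n 584
red 38 [387. 202.] z 0.249 (array([ 628.8, -191.3]), 26.7, 9.2, 88.5)
red 36 [358. 203.] z 0.252 (array([ 627.1, -112.6]), 26.7, 9.7, 88.4)
red 35 [261. 209.] z 0.251 (array([616.8, 142.6]), 27.4, 9.9, -83.4)
red 34 [290. 207.] z 0.250 (array([618.5,  63.6]), 26.5, 8.9, -89.1)
guard tab (array([491.4,  27.6]), 29.2, 8.7, 0.6)
```

View pics/f.png

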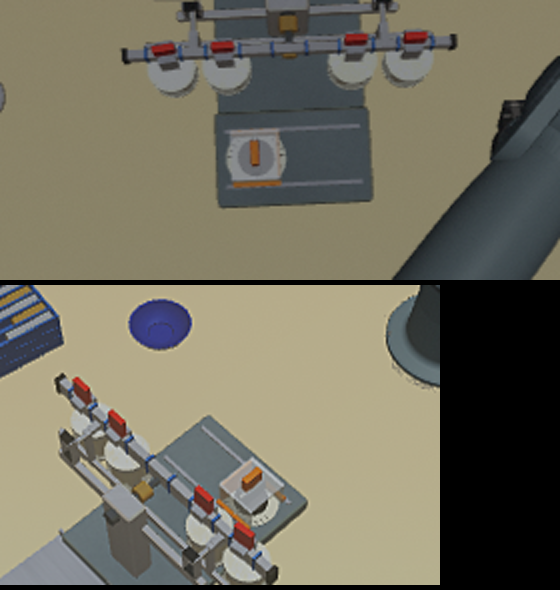

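All four tabs sit over the bar, at (162,50), (222,47), (356,40) and (415,37) in the picture. The bar is level and the guard is home. I let it settle for a moment, then hand in.

Request:
{"op": "step_arm", "data": {
  "targets": [
    [0, 0, 0, 0, 0, 0],
    [0, 0, 0, 0, 0, 0],
    [0, 0, 0, 0, 0, 0],
    [0, 0, 0, 0, 0, 0],
    [0, 0, 0, 0, 0, 0]
  ]
}}

```text
clock: 37.77
tcp_pos: [0.4529, -0.2897, 0.307]
tcp_rot: [[-0.999, -0.032, 0.0], [-0.032, 0.999, 0.0], [-0.0, 0.0, -1.0]]
ft_force: [-0.1, 0.4, 0.3]
opening: 0.0302
```

Request:
{"op": "step_arm", "data": {
  "targets": [
    [0, 0, 0, 0, 0, 0],
    [0, 0, 0, 0, 0, 0],
    [0, 0, 0, 0, 0, 0],
    [0, 0, 0, 0, 0, 0],
    [0, 0, 0, 0, 0, 0]
  ]
}}

```text
clock: 38.18
tcp_pos: [0.4529, -0.2897, 0.307]
tcp_rot: [[-0.999, -0.032, 0.0], [-0.032, 0.999, 0.0], [-0.0, 0.0, -1.0]]
ft_force: [0.2, -0.2, -0.6]
opening: 0.03
```

Run:
```python
from h import *
beam();tops();print(arm.job_done())
```

```text
bar slope dz/dy 0.0049 z0 0.2050 n 573
red 39 [387. 202.] z 0.248 (array([ 629.4, -191.3]), 25.5, 9.9, -88.6)
red 36 [358. 203.] z 0.249 (array([ 627.5, -112.6]), 26.7, 9.2, -84.4)
red 35 [261. 209.] z 0.250 (array([615.9, 142.4]), 27.0, 8.6, -78.9)
red 34 [290. 207.] z 0.251 (array([617.9,  63.6]), 26.5, 8.8, 88.9)
the job is handed in; nothing more can be done
None
```

The job is done and handed in at about 38 s on the robot's clock; no verdict was reported.

- **Knob and guard:** I turned the knob about 0.62 rad clockwise to the red mark, which left the empty bar with a slope of about 0.002. I then slid the guard about 109.5 mm until I felt its stop.
- **Canisters:** four were present. I hung them in the order inner left, inner right, outer left, outer right. The steepest tip was about 0.09 rad, below the 0.115 limit. The far-right canister was knocked about 3 cm aside during the run, and I picked it up from its new place.
- **Last checks:** all four hook tabs are over the bar at 0.248 to 0.251 m, did not shift between the last two looks, and the bar slope is about 0.005 rad. The guard tab read 27.6 mm from the top camera at the end and 25.4 mm from the wrist camera just after closing, which is within calibration. The arm was clear of everything. I saw no contact with the dish, trays or stamp holder, though I did not measure their final positions.
- **Disagreement:** while the bar was tipped furthest, the direct bar fit read -0.067 to -0.08 and the tab heights about -0.087. The fit was probably thrown off by the hung canisters.

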